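# Move the sensor pod from its latched dock to the bench strut

## Task

Squeeze the sensor pod's snap tab in and lift the pod out of its dock, then lower its hammer-head foot into the open slot of the bench strut, between the two straps, and turn the pod a quarter turn (either way) so that the head catches under the strut's lips. Let go of the pod, leaving it upright with its flange down on the strut, and only then throw the supply lever at the strut's end fully over. Leave the glassware and the spatula as they are.

Things in the scene. Friction and masses are not known exactly. Their poses are not given: they have to be found in the camera images.
- pod: Sensor pod, 0.22 kg, latched upright in the dock. Origin: centre of its flange's underside, z up, tab on its -y side. Aluminium flange 48 mm diameter, 6 mm thick; above it a white housing 36 mm wide (x), y = -14 to +21 mm, up to z = 84 mm, dark window on top. Below: neck 14 mm diameter, 6.5 mm long, then the hammer head.
- pod_grip (a point): Where to pinch the pod, 62 mm above its origin on its axis: one finger on the snap tab (-y), one on the housing's +y face, closing along the pod's y. 49 mm wide with the tab at rest; 42 mm, centred on this point, with the tab fully in. A pinch of 20 N presses it fully in and holds the pod.
- tab (a joint): Snap tab of the pod, slides straight into it along the pod's +y: 0 at rest, 0.007 m fully in. Its spring pushes back with 2 N at rest, 7 N fully in. Its hook catches under the dock's lip by 4.5 mm, so the pod lifts out only while the tab is held in more than about 5 mm.
- tab_pad (a point): Middle of the ribbed outer face of the snap tab (24 mm wide, from 12 to 80 mm above the flange's underside); at rest at (0, -28, 62) mm in the pod's frame. Presses towards the pod's +y.
- pod_head (a point): Middle of the steel hammer head, 10 mm below the pod's origin. The head is 15 mm (pod's x) by 30 mm (pod's y) by 7.5 mm thick, its bottom 14 mm below the origin.
- dock: Fixed grey charging dock, foot 90 x 100 mm; origin on the bench under the pod's axis, axes parallel to the latched pod's. The flange rests on ledges 30 mm above the bench with about 1.5 mm play; walls 52 mm high, latch lip on the -y side 60 mm high. The pod leaves straight up; its head is clear when the pod's origin is above 75 mm.
- strut: Fixed aluminium slotted strut on the bench, 300 mm long (its y), 41 mm wide and high; origin on the bench under its centre. Slot on top, full length, 20 mm wide; lips 3 mm thick, inside 37 mm wide. Two steel straps 20 mm wide cross over it at y = -80 and +40 mm, 3 mm above its top.
- station (a point): Middle of the open slot between the two straps, on the slot's centre line, level with the strut's top (41 mm above the bench), at (0, -20, 41) mm in the strut's frame. The straps' near edges are 50 mm to either side along the strut's y. With the pod home its origin is level with this point.
- supply (a joint): Supply lever on a grey box (70 x 50 x 25 mm) at the strut's +y end, pivot at (0, 190, 22) mm in the strut's frame. Near 0 it leans 0.5 rad from upright to the strut's -x; 1.0 rad is fully over, leaning 0.5 rad to +x. Light (about 1 N at the tip), stays where it is left.
- supply_tip (a point): Middle of the black ball (26 mm diameter) at the lever's end, 80 mm from its pivot, on a 10 mm rod.
- stirrer: Bystander: fixed grey stirrer, 120 x 120 mm, 60 mm high to its round white plate; origin on the bench under its centre. Dock and stirrer may change sides.
- beaker: Bystander: loose glass beaker, 60 mm diameter, 65 mm high, standing on the stirrer; origin under its centre.
- flask: Bystander: loose conical glass flask, 72 mm diameter, 104 mm high; origin under its centre.
- bottle: Bystander: loose amber bottle, 76 mm diameter, 140 mm high, beyond the strut; origin under its centre.
- jar: Bystander: loose amber jar, 60 mm diameter, 80 mm high, beyond the strut; origin under its centre.
- spatula: Bystander: loose steel spatula, 200 mm long, lying on the bench to the robot's right.

How it is judged:
By the outcome, as a careful person would: the job done as asked, in the order asked, and still so for the second after the job is handed in, with the robot touching nothing.
It also fails if it takes over 67 s, if anything falls off the work surface, if the arm or the gripper's body presses on something with over 40 N, if the wrist force passes 120 N, or if a joint passes its speed limit or range.

## Robot

A 7-joint arm with a two-finger parallel gripper is mounted at the origin on the work surface. World frame = base frame: x ahead of the robot, y to its left, z up, the work surface at z = 0. Lengths are in mm, angles in rad, forces in N, time in s.
With the tool pointing down it reaches from about 425 to 925 mm from the base axis. Payload 6.8 kg.
Tool frame: the origin (TCP) lies between the finger pads; the fingertips stand 14 mm ahead of it and the grasp point (between the pads) lies 5 mm behind it; x points along the fingers, y is the direction in which the jaws open and shut, and the axes are right-handed (so a half turn about x gives the same grasp; the last joint's range is limited). The gripper opens to 85 mm and grips with 20 to 120 N. Pads are 22 mm wide; open, the fingers measure 114 mm over their backs; the gripper's body (76 mm by 85 mm) begins 54 mm behind the grasp point. The pads swing forward as they close: fully open they stand 13 mm farther back than shut.
Start: joints at [1.205, 0.477, 0.022, 1.555, -0.011, 1.109, -0.083], TCP at [172.102, -652.708, 245.308] pointing down, gripper open.
Joint ranges: [-2.96, 2.96], [-0.34, 2.1], [-1.41, 1.46], [0.24, 2.44], [-1.37, 4.51], [0.17, 1.92], [-2.96, 2.96]. Speed limits (rad/s): [2.39, 2.39, 3.14, 3.14, 3.14, 3.14, 3.14].

## Interface

Orientations are given as [roll, pitch, yaw] about the fixed x, y, z axes, in that order (R = Rz(yaw) Ry(pitch) Rx(roll)).
In Python, from cell import sense, capture, camera_model, order gives the robot as it stands.
- The arm moves only by the tool play_rows, never from a script. Its argument "steps" is a list of rows, each a list of 7 numbers: the shift along the tool's x, y, z in units of 50 mm (1.0 is 50 mm), then the turn, a rotation vector about the tool's x, y, z in units of 6 degrees (1.0 is 6 degrees), then the finger opening in mm, from 0 to 85.4. A call has exactly 5 rows; each row shifts and turns the commanded pose from where the row before left it, along the tool's axes as they then stand; what a row does not reach is not made up. A row lasts 1/8 s, in which the tool goes at most 62.5 mm and 10.7 degrees, less where a joint would pass 70% of its speed; a pose out of reach is approached as far as the arm can. A call is refused whole if a number of a shift passes 1 or a number of a turn 1, either way. A call with a gripper value outside its range is refused whole. The fingers move at their own pace and stop on an object; "grip_force" is the grip in N (left out, the last holds). Time passes only in rows, so rows that do not move let the fingers close, or fill a call up. It gives the time, the measured TCP pose, the force and the opening at its end, in the units of the state.
- sense(): the state, without advancing time (a new reading comes with each control period).
- capture(name): name is "scene" or "top" or "wrist"; returns (picture, depth): 384x512x3 uint8, red, green, blue; 384x512 float32, mm along the optical axis (not along the pixel's ray), 0 where there is no reading.
- camera_model(name): a dict with "mtx" (3x3 intrinsics, pixels), "R" (3x3) and "t" (3): a world point X has camera coordinates R X + t. Camera axes: x right, y down, z forward; pixel columns grow to the right and rows downward; lengths in mm; the calibration is good to about 2 mm. A picture is of the moment at which its call begins: read the wrist's pose just before it. camera_model takes no time and is no camera call; for the wrist camera it gives the pose at the moment of the call.
- order.finish_job(): hands the job in, once; it reports no verdict.
The state is a dict: "time_s": time; "q": joint angles; "joint_vel": joint speeds; "joint_torque": joint torques, N m; "tcp_pos": TCP position; "tcp_rot": TCP orientation; "ft_force": force on the tool from outside, world axes, zero at the start; "moment": the same for the moment, N m; "grip_width": finger opening in mm.
Only numpy, scipy, OpenCV 4.12 (cv2) and the standard library are available. Lean on these libraries where they do the work, as an engineer would, in place of code of your own. Each camera call takes 0.05 s, during which the arm holds its last target.

## Working session

There is one attempt and no reset: what is moved stays moved. The work goes in short steps, Python scripts to look and compute and a tool call to move; the robot and the scene stay as the last step left them, time stands still between calls to the robot, and variables do not carry over. Pictures are saved under pics/ and viewed, and the job is handed in when it is done.

Besides the shell and the picture viewer there is one more tool, called after "Emit:" as name(argument=value, ...) on one line, values as JSON. play_rows: Moves the arm, as the interface text tells. Its arguments: {"type":"object","properties":{"steps":{"type":"array","items":{"type":"array","items":{"type":"number"}}},"grip_force":{"type":"number"}},"required":["steps"]}

```bash
mkdir -p pics; ls
python3 - <<'E'
from cell import sense,capture,camera_model
import cv2
s=sense();print(s)
for n in("scene","top"):
    p,d=capture(n);import numpy as np
    np.savez(f'{n}0.npz',p=p,d=d,**camera_model(n))
    cv2.imwrite(f'pics/{n}0.png',cv2.resize(p[:,:,::-1],(800,600),interpolation=cv2.INTER_CUBIC))
    print(camera_model(n))
E
```

```text
pics
{'time_s': 0.0, 'q': array([ 1.20491695,  0.47779053,  0.02234252,  1.55646899, -0.01147842,
        1.10932615, -0.08314456]), 'joint_vel': array([-0.00026734,  0.00159773,  0.00056448, -0.00085151,  0.00041886,
       -0.00156537, -0.00055337]), 'joint_torque': array([ 1.43109742e-05, -5.96446967e+01,  1.60806444e+00, -2.81193674e+01,
        1.25107021e-02,  9.48536064e-03, -1.00487844e-05]), 'tcp_pos': array([ 171.90996853, -652.13825747,  244.32478207]), 'tcp_rot': array([-1.4851567 ,  1.56893157,  1.91419935]), 'ft_force': array([0.58138857, 0.35696695, 0.47784608]), 'moment': array([0.02141954, 0.01091474, 0.00937393]), 'grip_width': 85.3093938495227}
{'mtx': array([[370.51896353,   0.        , 253.1713332 ],
       [  0.        , 370.51896353, 189.31374515],
       [  0.        ,   0.        ,   1.        ]]), 'R': array([[ 0.83569145,  0.54894907,  0.01657446],
       [ 0.36924634, -0.53926928, -0.75686576],
       [-0.40654266,  0.63862631, -0.65336016]]), 't': array([-472.79741673, -192.32651263, 1197.30468803])}
{'mtx': array([[370.41386474,   0.        , 254.75977041],
       [  0.        , 370.41386474, 195.8260537 ],
       [  0.        ,   0.        ,   1.        ]]), 'R': array([[-3.88243245e-03, -9.99992270e-01,  6.21995597e-04],
       [-9.92083102e-01,  3.77364793e-03, -1.25526403e-01],
       [ 1.25523086e-01, -1.10441910e-03, -9.92090084e-01]]), 't': array([-49.02583069, 590.13293428, 884.18606525])}
```

View pics/scene0.png

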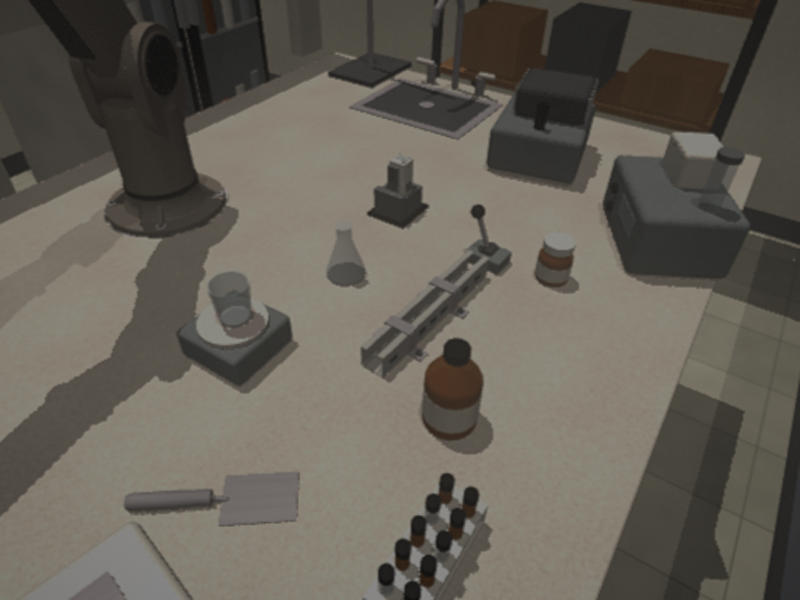

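View pics/top0.png

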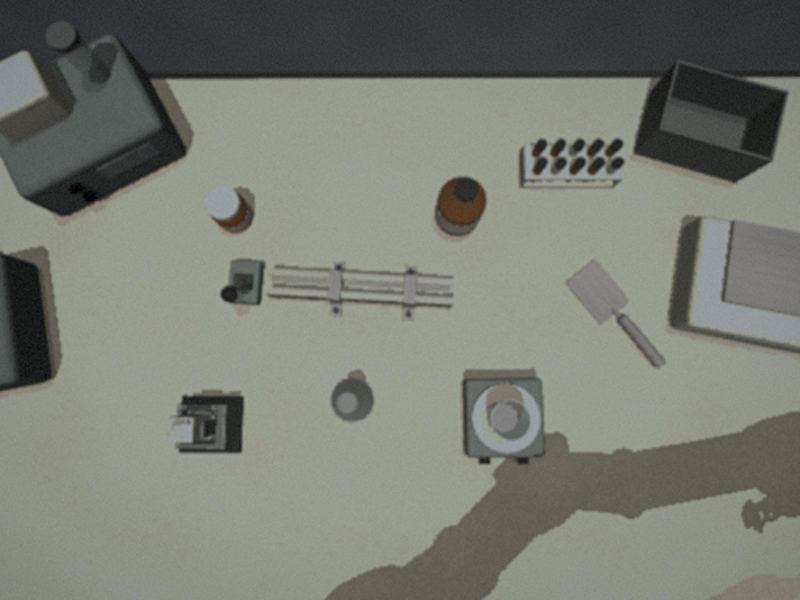

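Dock with pod is on the robot's left (top picture ~ (210,425)), the strut runs along y with the lever at its left end (~(235,290)). I'll enlarge both.

```bash
cat > h.py <<'E'
import numpy as np,cv2
def load(n):
    z=np.load(n+'.npz');return z
def enh(p): 
    return np.clip(255*(p/255.)**0.6*1.1,0,255).astype(np.uint8)
def crop(z,u0,v0,w,h,out,k=None):
    k=k or min(800/w,600/h)
    c=enh(z['p'][v0:v0+h,u0:u0+w,::-1]);cv2.imwrite('pics/'+out,cv2.resize(c,None,fx=k,fy=k,interpolation=cv2.INTER_CUBIC))
def plane(z,u,v,h):
    K,R,t=z['mtx'],z['R'],z['t']
    d=R.T@np.linalg.solve(K,[u,v,1.]);c=-R.T@t
    return c+d*(h-c[2])/d[2]
def dep(z,u,v):
    K,R,t=z['mtx'],z['R'],z['t']
    return R.T@(np.linalg.solve(K,[u,v,1.])*float(z['d'][int(round(v)),int(round(u))])-t)
def proj(z,X):
    c=z['mtx']@(z['R']@np.array(X,float)+z['t']);return c[:2]/c[2]
E
python3 - <<'E'
from h import *
t=load('top0');s=load('scene0')
crop(t,100,240,64,60,'t_dock.png',10)
crop(t,130,155,170,60,'t_strut.png',4.7)
crop(s,225,90,60,60,'s_dock.png',10)
print(plane(t,131,270,30),plane(t,150,182,20))
E
```

```text
[409.2322365  251.94891626  30.        ] [628.61013636 215.24855584  20.        ]
```

View pics/t_dock.png

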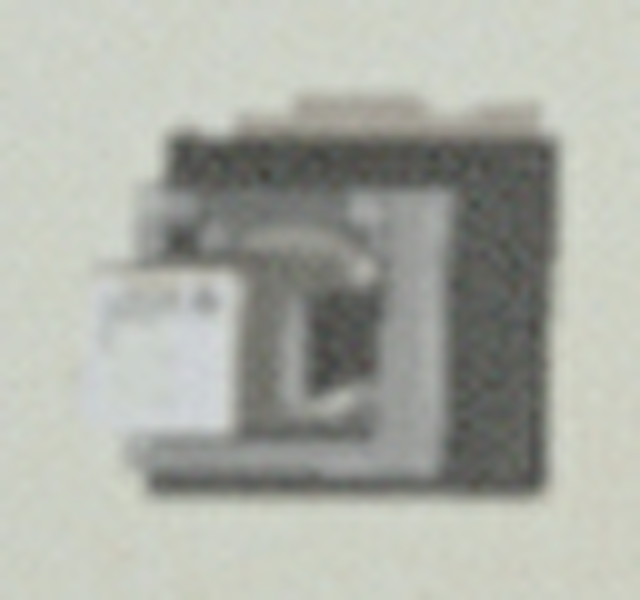

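View pics/t_strut.png

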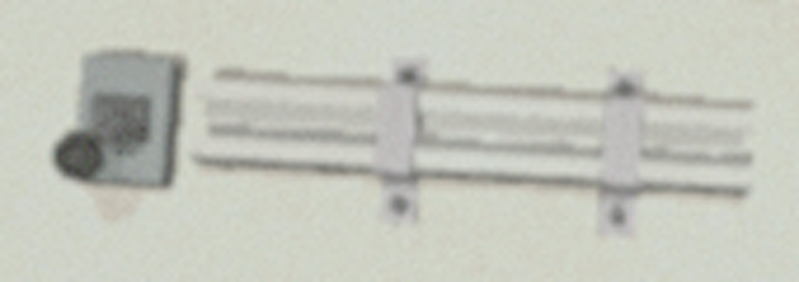

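View pics/s_dock.png

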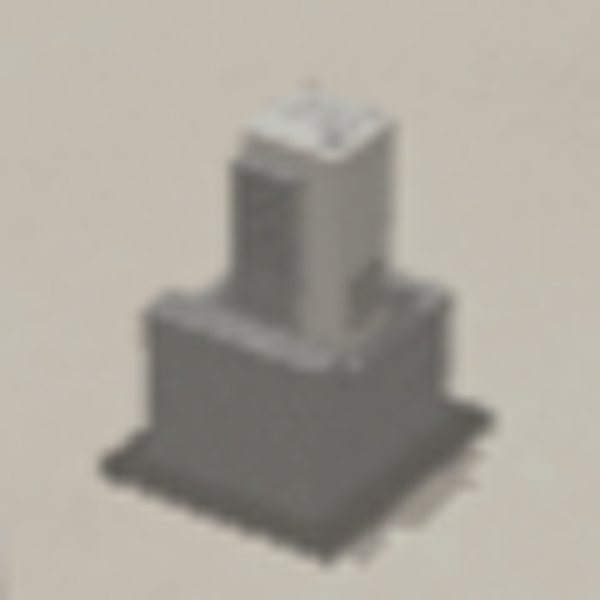

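```bash
cat >> h.py <<'E'
def cloud(z):
    K,R,t=z['mtx'],z['R'],z['t'];d=z['d'];v,u=np.indices(d.shape)
    X=np.stack([(u-K[0,2])/K[0,0]*d,(v-K[1,2])/K[1,1]*d,d],-1)
    P=(X-t)@R; P[d<=0]=np.nan; return P
E
python3 - <<'E'
from h import *
np.set_printoptions(precision=1,suppress=True)
t=load('top0');s=load('scene0')
for z,n in((t,'top'),(s,'scene')):
    P=cloud(z)
    print(n,'bench z',np.nanmedian(P[...,2][(abs(P[...,0]-500)<60)&(abs(P[...,1]-100)<40)]))
    m=(P[...,2]>100)&(P[...,0]<470)&(P[...,0]>350)&(P[...,1]>180)&(P[...,1]<330)
    Q=P[m];print('housing top',len(Q),Q.mean(0),Q.min(0),Q.max(0))
    r=cv2.minAreaRect(Q[:,:2].astype(np.float32));print(r)
    m=(P[...,2]>33)&(P[...,2]<50)&(P[...,0]<690)&(P[...,0]>560)&(P[...,1]>-140)&(P[...,1]<185)
    Q=P[m];r=cv2.minAreaRect(Q[:,:2].astype(np.float32));print('strut',len(Q),Q.mean(0),r)
    m=(P[...,2]>75)&(P[...,0]<700)&(P[...,0]>540)&(P[...,1]>180)&(P[...,1]<270)
    Q=P[m];print('ball',len(Q),Q.mean(0),Q.min(0),Q.max(0))
    for c,b in (('flask',(470,40,560,140)),('bott',(650,-120,800,10)),('jar',(650,190,800,320))):
        m=(P[...,2]>15)&(P[...,0]>b[0])&(P[...,1]>b[1])&(P[...,0]<b[2])&(P[...,1]<b[3])
        Q=P[m]; print(c,len(Q),Q.min(0) if len(Q) else 0,Q.max(0) if len(Q) else 0)
# foot corners top view z~6
for u,v in((167,135),(557,135),(548,492),(150,492)): print(plane(t,100+u/10,240+v/10,5))
print('strut edges z41')
for u,v in((215,72),(750,104),(195,160),(745,193)): print(plane(t,130+u/4.7,155+v/4.7,41))
print('straps'); 
for u,v in((377,130),(415,130),(602,140),(640,140)): print(plane(t,130+u/4.7,155+v/4.7,47))
E
```

```text
top bench z -0.0858103795790574
housing top 336 [406.4 253.5 112.4] [388.4 227.5 100.1] [423.8 276.  118.6]
((406.09368896484375, 251.7948760986328), (48.61174011230469, 35.28574752807617), 89.63623046875)
strut 1241 [622.    7.   41.1] ((622.8478393554688, 11.173568725585938), (300.6115417480469, 47.80282974243164), 86.63817596435547)
ball 102 [602.5 200.3 103.2] [591.6 189.5  77.6] [616.6 212.8 110.5]
flask 1 [471.4  41.1  16.6] [471.4  41.1  16.6]
bott 100 [ 726.5 -120.    16. ] [ 769.1 -111.5   98.6]
jar 728 [650.5 190.1  15.6] [774.7 248.8  83.7]
scene bench z -1.0599160877027614
housing top 137 [411.5 247.4 109.3] [392.  222.8 100. ] [428.1 274.4 115.6]
((410.04931640625, 248.8631591796875), (51.187828063964844, 36.00006103515625), 87.3179702758789)
strut 993 [626.8  -7.7  40.2] ((626.30908203125, 21.003890991210938), (323.21319580078125, 48.34764099121094), 86.67662048339844)
ball 83 [609.  194.5  96.3] [594.3 186.7  75.4] [618.  208.4 108.8]
flask 0 0 0
bott 0 0 0
jar 683 [650.2 190.2  15.2] [782.7 246.1  81.9]
[448.6 297.8   5. ]
[448.2 199.4   5. ]
[360.1 199.    5. ]
[360.5 298.3   5. ]
strut edges z41
[654.4 145.9  41. ]
[ 636.1 -138.3   41. ]
[607.2 155.4  41. ]
[ 588.5 -134.9   41. ]
straps
[621.9  58.7  47. ]
[621.8  38.7  47. ]
[616.2 -59.6  47. ]
[616.1 -79.6  47. ]
```

```bash
cat >> h.py <<'E'
from scipy.spatial.transform import Rotation as Ro
def st():
    from cell import sense
    s=sense();R=Ro.from_euler('xyz',s['tcp_rot']).as_matrix()
    print('t',round(s['time_s'],3),'tcp',s['tcp_pos'].round(1),'grip',round(s['grip_width'],1),'F',s['ft_force'].round(1),'M',s['moment'].round(2));print('q',s['q'].round(2));print(R.round(4));return s,R
def go(target,yaw=None,s=None):
    """shift (units 50mm) and turn (units 6deg) in tool frame to a target pos; yaw = angle of tool y in world, tool x down"""
    s,R=st()
    d=R.T@(np.array(target,float)-s['tcp_pos'])/50
    print('shift units',d.round(3))
    if yaw is not None:
        x=np.array([0,0,-1.]);y=np.array([np.cos(yaw),np.sin(yaw),0]);T=np.stack([x,y,np.cross(x,y)],1)
        print('turn units',(np.degrees(Ro.from_matrix(R.T@T).as_rotvec())/6).round(3))
E
python3 -c "
from h import *
go([620,-200,250],np.pi/2);go([620,-200,250],-np.pi/2)"
```

```text
t 0.1 tcp [ 172.  -652.2  244.4] grip 85.2 F [ 0.2 -0.1 -0.5] M [-0.03  0.01  0.02]
q [ 1.2   0.48  0.02  1.56 -0.01  1.11 -0.08]
[[-5.000e-04  2.550e-01 -9.669e-01]
 [ 1.500e-03 -9.669e-01 -2.550e-01]
 [-1.000e+00 -1.600e-03  1.000e-04]]
shift units [ -0.102  -6.46  -10.971]
turn units [-2.7538e+01 -2.2000e-02  5.0000e-03]
t 0.1 tcp [ 172.  -652.2  244.4] grip 85.2 F [ 0.2 -0.1 -0.5] M [-0.03  0.01  0.02]
q [ 1.2   0.48  0.02  1.56 -0.01  1.11 -0.08]
[[-5.000e-04  2.550e-01 -9.669e-01]
 [ 1.500e-03 -9.669e-01 -2.550e-01]
 [-1.000e+00 -1.600e-03  1.000e-04]]
shift units [ -0.102  -6.46  -10.971]
turn units [2.462 0.003 0.015]
```

Emit:
play_rows(steps=[[0, -0.7, -0.9, 0.5, 0, 0, 85], [0, -0.7, -0.9, 0.5, 0, 0, 85], [0, -0.7, -0.9, 0.5, 0, 0, 85], [0, -0.7, -0.9, 0.5, 0, 0, 85], [0, -0.7, -0.9, 0.46, 0, 0, 85]])

```text
time_s: 0.72
tcp_pos: [368.1, -444.4, 245.1]
tcp_rot: [-0.7, 1.57, 2.44]
ft_force: [1.7, -0.5, 0.3]
grip_width: 84.9
```

```bash
python3 -c "
from h import *
go([600,-100,260],-np.pi/2)"
```

```text
t 0.725 tcp [ 368.1 -444.4  245.1] grip 84.9 F [ 1.7 -0.5  0.3] M [ 0.   -0.03  0.05]
q [ 0.79  0.32 -0.03  1.79  0.01  1.03 -0.81]
[[-3.0e-04 -1.7e-03 -1.0e+00]
 [ 3.0e-04 -1.0e+00  1.7e-03]
 [-1.0e+00 -3.0e-04  3.0e-04]]
shift units [-0.297 -6.896 -4.627]
turn units [-0.016  0.003  0.003]
```

Emit:
play_rows(steps=[[0, -1, -0.6, 0, 0, 0, 85], [0, -1, -0.6, 0, 0, 0, 85], [0, -1, -0.6, 0, 0, 0, 85], [0, -1, -0.6, 0, 0, 0, 85], [0, -1, -0.6, 0, 0, 0, 85]])

```text
time_s: 1.35
tcp_pos: [517.7, -194.3, 245.1]
tcp_rot: [0.157, 1.57, -2.985]
ft_force: [0.3, -0.4, 0.4]
grip_width: 85.0
```

Emit:
play_rows(steps=[[0, -1, -0.4, 0, 0, 0, 85], [0, -1, -0.3, 0, 0, 0, 85], [0, -1, 0, 0, 0, 0, 85], [0, -1, 0, 0, 0, 0, 85], [0, -1, 0.4, 0, 0, 0, 85]])

```text
time_s: 1.98
tcp_pos: [532.4, 55.8, 245.0]
tcp_rot: [-1.876, 1.57, 1.265]
ft_force: [-0.4, 0.7, -0.1]
grip_width: 85.5
```

Run:
```python
from h import *
from cell import capture,camera_model
go([406,250,260],-np.pi/2)
m=camera_model('wrist');p,d=capture('wrist');np.savez('w0.npz',p=p,d=d,**m)
print(-m['R'].T@m['t'],m['R'].round(2))
z=load('w0');crop(z,0,0,512,384,'w0.png')
```

```text
t 1.975 tcp [532.4  55.8 245. ] grip 85.5 F [-0.4  0.7 -0.1] M [ 0.06 -0.03 -0.01]
q [ 0.03  0.27 -0.3   1.87  0.09  1.01 -1.88]
[[ 1.e-04  2.e-04 -1.e+00]
 [ 4.e-04 -1.e+00 -2.e-04]
 [-1.e+00 -4.e-04 -1.e-04]]
shift units [-0.299 -3.884  2.527]
turn units [ 0.002 -0.001  0.004]
[598.83902804  56.3072057  373.02301869] [[ 0.   -1.   -0.  ]
 [-0.96 -0.    0.26]
 [-0.26  0.   -0.96]]
```

View pics/w0.png

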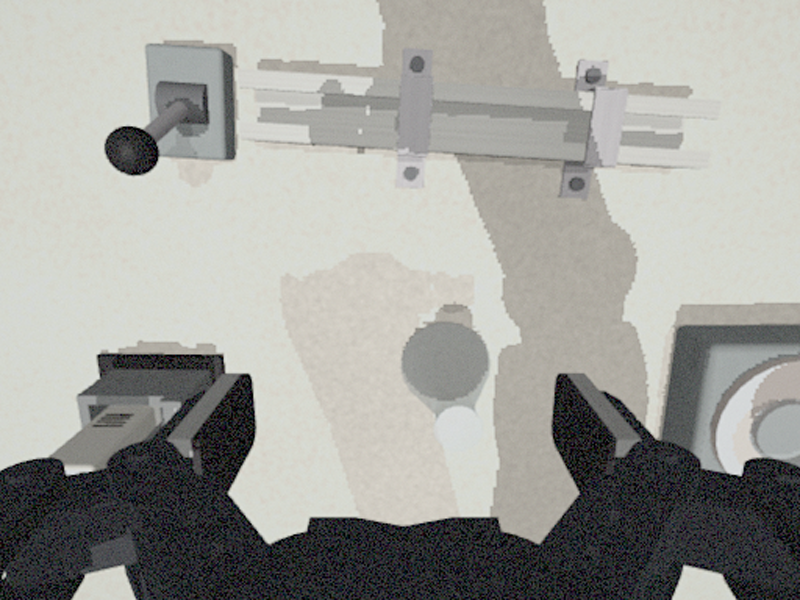

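Run:
```python
from h import *
np.set_printoptions(precision=1,suppress=True)
z=load('w0');P=cloud(z)
m=(P[...,2]>38)&(P[...,2]<43)&(P[...,0]<690)&(P[...,0]>580)&(P[...,1]>-150)&(P[...,1]<165)
Q=P[m];print('strut',len(Q),Q.mean(0),cv2.minAreaRect(Q[:,:2].astype(np.float32)))
for y0 in range(-110,160,30):
    k=Q[abs(Q[:,1]-y0)<8];x=np.sort(k[:,0])
    g=np.argmax(np.diff(x)) if len(x)>2 else 0
    if len(x)>3: print(y0,len(k),x[0],x[-1],'gap',x[g],x[g+1],'mid',(x[0]+x[-1])/2,(x[g]+x[g+1])/2)
m=(P[...,2]>44.5)&(P[...,2]<55)&(P[...,0]<640)&(P[...,0]>600)&(P[...,1]>-120)&(P[...,1]<100)
Q=P[m]
for lo,hi in((-100,-40),(20,80)):
    k=Q[(Q[:,1]>lo)&(Q[:,1]<hi)];print('strap',len(k),k.mean(0),k.min(0),k.max(0),cv2.minAreaRect(k[:,:2].astype(np.float32)))
m=(P[...,2]>80)&(P[...,0]<700)&(P[...,0]>540)&(P[...,1]>180)&(P[...,1]<270)
Q=P[m];A=np.c_[2*Q,np.ones(len(Q))];c=np.linalg.lstsq(A,(Q**2).sum(1),rcond=None)[0];print('ball',len(Q),c[:3],np.sqrt(c[3]+c[:3]@c[:3]))
m=(P[...,2]>20)&(P[...,2]<30)&(P[...,0]<700)&(P[...,0]>580)&(P[...,1]>165)&(P[...,1]<250)
Q=P[m];print('box',Q.mean(0),cv2.minAreaRect(Q[:,:2].astype(np.float32)))
```

```text
strut 6731 [624.3  10.8  40.7] ((623.7448120117188, 9.290740966796875), (300.24444580078125, 47.551979064941406), 86.51608276367188)
-110 367 595.939612126965 637.3811186032656 gap 606.543947753516 626.1503895394027 mid 616.6603653651152 616.3471686464593
-80 313 594.954613466499 641.7962309876461 gap 615.8652504447986 616.8319456015984 mid 618.3754222270726 616.3485980231985
-50 373 599.7778350074253 640.8763452936568 gap 610.3046997925469 629.8272101926268 mid 620.327090150541 620.0659549925869
-20 373 601.6842055710518 642.7427509490635 gap 612.1818928162318 631.6195592113573 mid 622.2134782600576 621.9007260137946
10 372 603.5699316281971 644.4632074554116 gap 614.1053459410939 633.4455924542343 mid 624.0165695418043 623.775469197664
40 279 602.593205492178 649.7012717022475 gap 624.1575674560896 625.9780307249208 mid 626.1472385972127 625.0677990905052
70 365 606.4033410025654 648.0411170266447 gap 617.7571120956463 637.0851423431101 mid 627.2222290146051 627.4211272193781
100 379 608.3119992455723 649.8214968800789 gap 618.7859638851545 638.8952208515359 mid 629.0667480628256 628.8405923683451
130 382 610.1857091044989 651.5368398491449 gap 620.675036956226 640.60672803923 mid 630.8612744768219 630.640882497728
strap 61 [620.5 -69.3  44.8] [600.7 -79.8  44.5] [636.7 -60.8  45.9] ((618.7318115234375, -70.2706527709961), (18.93964958190918, 35.9511833190918), 89.76980590820312)
strap 81 [622.   49.8  44.9] [604.4  40.4  44.5] [639.4  59.8  46.3] ((621.7225341796875, 49.94334411621094), (18.9599666595459, 34.604209899902344), 86.49691009521484)
ball 901 [603.9 201.3  94.5] 13.510076815256378
box [637.4 194.9  24.7] ((635.2393798828125, 198.68276977539062), (50.17020034790039, 70.09453582763672), 86.54425811767578)
```

Emit:
play_rows(steps=[[0, -0.7, 0.3, 0, 0, 0, 85], [0, -0.7, 0.5, 0, 0, 0, 85], [0, -0.8, 0.5, 0, 0, 0, 85], [0, -0.8, 0.6, 0, 0, 0, 85], [0, -0.8, 0.6, 0, 0, 0, 85]])

```text
time_s: 2.65
tcp_pos: [406.1, 244.8, 245.1]
tcp_rot: [1.03, 1.57, -2.112]
ft_force: [1.2, -0.1, 0.1]
grip_width: 85.2
```

Run:
```python
from h import *
np.set_printoptions(precision=1,suppress=True)
from cell import capture,camera_model
go([406,250,260],-np.pi/2)
m=camera_model('wrist');p,d=capture('wrist');np.savez('w1.npz',p=p,d=d,**m)
z=load('w1');crop(z,0,0,512,384,'w1.png')
P=cloud(z)
m=(P[...,2]>109)&(P[...,2]<118)&(P[...,0]<470)&(P[...,0]>350)&(P[...,1]>180)&(P[...,1]<330)
Q=P[m];print('housing top',len(Q),Q.mean(0),Q.min(0),Q.max(0),cv2.minAreaRect(Q[:,:2].astype(np.float32)))
```

```text
t 2.65 tcp [406.1 244.8 245.1] grip 85.2 F [ 1.2 -0.1  0.1] M [ 0.1 -0.  -0. ]
q [-0.3  0.2 -0.5  2.   0.1  1.  -2.3]
[[-0. -0. -1.]
 [-0. -1.  0.]
 [-1.  0.  0.]]
shift units [-0.3 -0.1  0. ]
turn units [-0.  0. -0.]
housing top 1817 [407.4 256.4 113.3] [388.9 226.9 109. ] [424.5 275.8 116.9] ((406.7617492675781, 251.3303680419922), (35.62875747680664, 48.85594177246094), 0.18470923602581024)
```

View pics/w1.png

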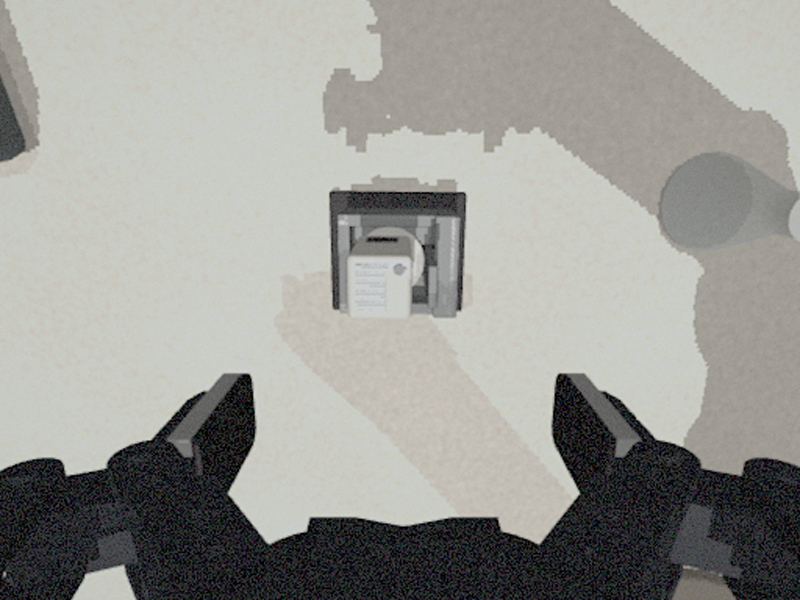

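Emit:
play_rows(steps=[[0.6, -0.2, -0.01, 0, 0, 0, 85], [0.7, 0, 0, 0, 0, 0, 85], [0.7, 0, 0, 0, 0, 0, 85], [0.7, 0, 0, 0, 0, 0, 85], [0.46, 0, 0, 0, 0, 0, 85]])

```text
time_s: 3.32
tcp_pos: [407.1, 253.0, 85.5]
tcp_rot: [0.628, 1.569, -2.513]
ft_force: [0.6, 0.5, 0.4]
grip_width: 85.2
```

Run:
```python
from h import *
np.set_printoptions(precision=2,suppress=True)
from cell import capture,camera_model
go([406.7,254.9,87],-np.pi/2)
m=camera_model('wrist');p,d=capture('wrist');np.savez('w2.npz',p=p,d=d,**m)
z=load('w2');crop(z,0,0,512,384,'w2.png')
P=cloud(z)
m=(P[...,2]>109)&(P[...,2]<118)&(P[...,0]<470)&(P[...,0]>350)&(P[...,1]>200)&(P[...,1]<300)
m&=(np.arange(384)[:,None]<300)
Q=P[m];print('housing top',len(Q),Q.min(0),Q.max(0),cv2.minAreaRect(Q[:,:2].astype(np.float32)))
```

```text
t 3.325 tcp [407.1 253.   85.5] grip 85.2 F [0.6 0.5 0.4] M [ 0.02 -0.03  0.06]
q [-0.35  0.42 -0.4   2.12  0.27  0.65 -2.51]
[[-0.  0. -1.]
 [-0. -1. -0.]
 [-1.  0.  0.]]
shift units [-0.03 -0.04  0.01]
turn units [ 0.    0.02 -0.01]
housing top 6520 [403.07 200.03 109.  ] [425.16 299.96 117.99] ((414.120849609375, 249.99826049804688), (99.93724060058594, 22.047523498535156), 89.92745208740234)
```

View pics/w2.png

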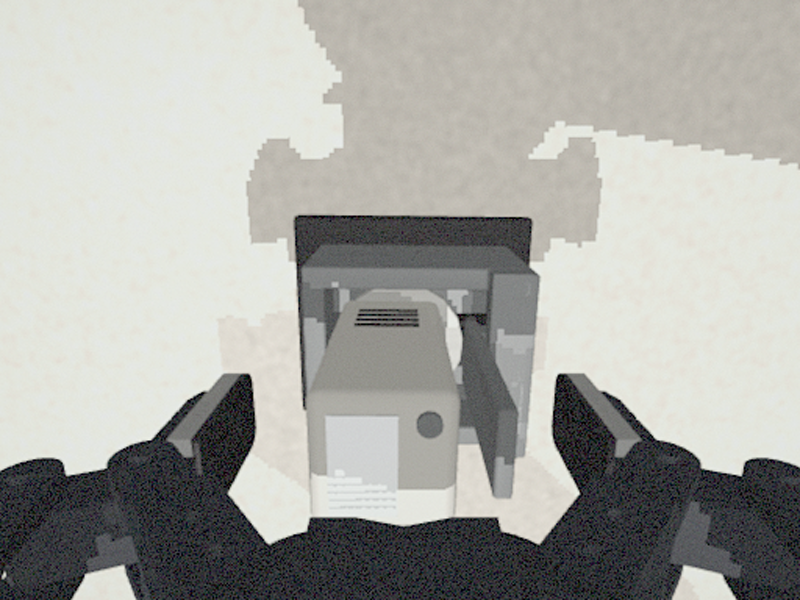

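Emit:
play_rows(grip_force=30, steps=[[-0.03, -0.04, 0.01, 0, 0, 0, 85], [0, 0, 0, 0, 0, 0, 60], [0, 0, 0, 0, 0, 0, 36], [0, 0, 0, 0, 0, 0, 36], [0, 0, 0, 0, 0, 0, 36]])

```text
time_s: 4.0
tcp_pos: [407.8, 256.1, 90.0]
tcp_rot: [-2.994, 1.569, 0.147]
ft_force: [-1.5, -2.4, 8.2]
grip_width: 40.4
```

Emit:
play_rows(steps=[[0, 0, 0, 0, 0, 0, 36], [0, 0, 0, 0, 0, 0, 36], [0, 0, 0, 0, 0, 0, 36], [0, 0, 0, 0, 0, 0, 36], [0, 0, 0, 0, 0, 0, 36]])

```text
time_s: 4.62
tcp_pos: [407.8, 256.1, 90.0]
tcp_rot: [-2.982, 1.569, 0.159]
ft_force: [-0.4, -1.7, 7.8]
grip_width: 40.2
```

Run:
```python
from h import *
np.set_printoptions(precision=2,suppress=True)
from cell import capture,camera_model
go([406.7,254.9,87],-np.pi/2)
m=camera_model('wrist');p,d=capture('wrist');np.savez('w3.npz',p=p,d=d,**m)
z=load('w3');crop(z,0,0,512,384,'w3.png')
```

```text
t 4.625 tcp [407.8 256.1  90. ] grip 40.2 F [-0.4 -1.7  7.8] M [-0.59  0.2  -0.04]
q [-0.36  0.42 -0.4   2.12  0.26  0.65 -2.51]
[[ 0. -0. -1.]
 [ 0. -1.  0.]
 [-1. -0. -0.]]
shift units [0.06 0.02 0.02]
turn units [-0.   -0.02  0.  ]
```

View pics/w3.png

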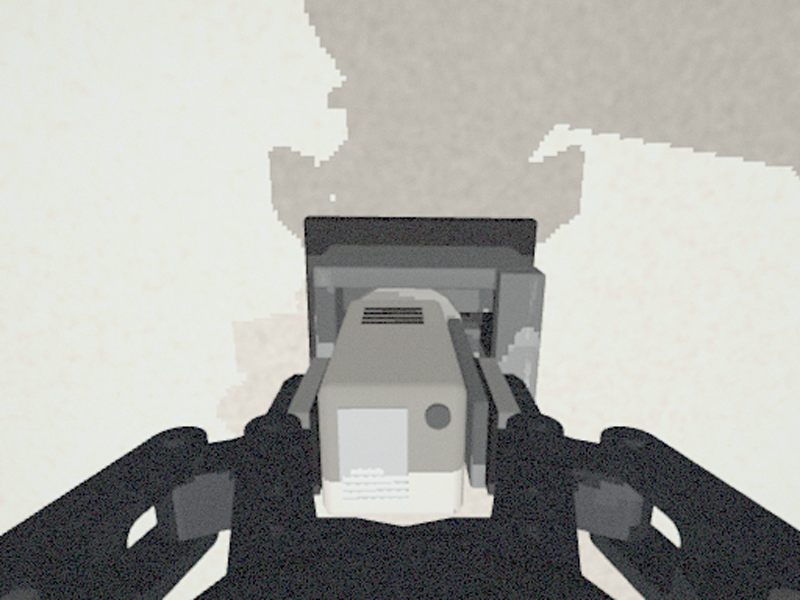

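Emit:
play_rows(steps=[[-0.2, 0, 0, 0, 0, 0, 36], [-0.3, 0, 0, 0, 0, 0, 36], [-0.4, 0, 0, 0, 0, 0, 36], [-0.4, 0, 0, 0, 0, 0, 36], [-0.4, 0, 0, 0, 0, 0, 36]])

```text
time_s: 5.3
tcp_pos: [407.0, 256.0, 175.3]
tcp_rot: [-2.428, 1.57, 0.714]
ft_force: [0.7, -0.0, -2.3]
grip_width: 40.3
```

Run:
```python
from h import *
np.set_printoptions(precision=2,suppress=True)
from cell import capture,camera_model
go([406.7,254.9,87],-np.pi/2)
for n in('wrist','scene'):
    m=camera_model(n);p,d=capture(n);np.savez(n+'4.npz',p=p,d=d,**m)
crop(load('wrist4'),0,0,512,384,'w4.png')
crop(load('scene4'),210,50,100,100,'s4.png')
t=load('top0');print('flask',plane(t,225,257,0),'bottle',plane(t,294,135,0))
```

```text
t 5.3 tcp [407.  256.  175.3] grip 40.3 F [ 0.7 -0.  -2.3] M [-0.   -0.   -0.07]
q [-0.3   0.28 -0.45  2.05  0.16  0.84 -2.42]
[[ 0.  0. -1.]
 [ 0. -1. -0.]
 [-1. -0. -0.]]
shift units [1.77 0.02 0.01]
turn units [ 0.   -0.01  0.  ]
flask [438.59  24.73   0.  ] bottle [ 756.34 -155.71    0.  ]
```

View pics/w4.png

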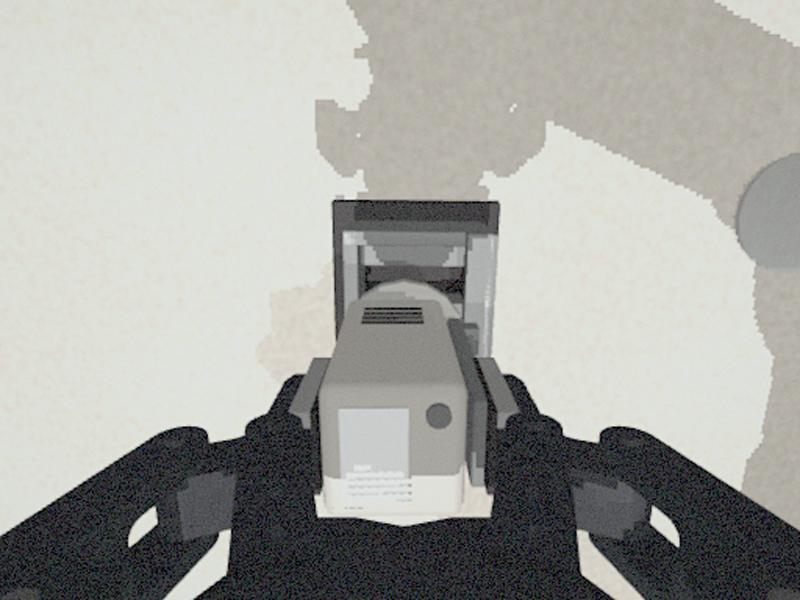

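View pics/s4.png

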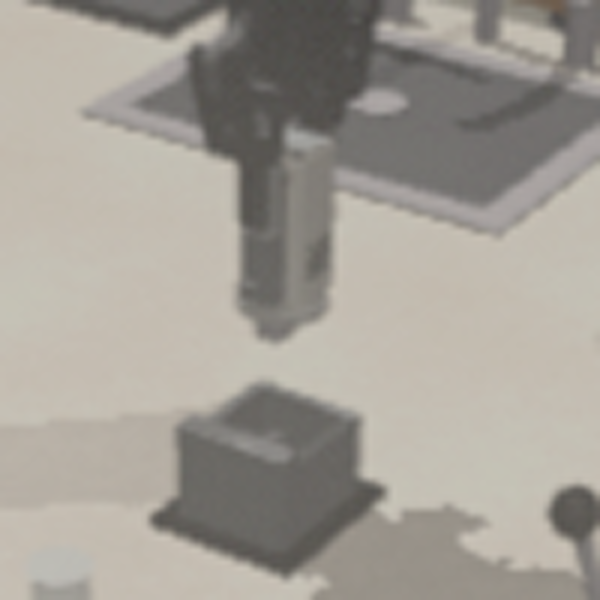

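```bash
python3 - <<'E'
from h import *
np.set_printoptions(precision=2,suppress=True)
for n,T in (('w3',(407.8,256.1,90)),('wrist4',(407,256,175.3))):
    z=load(n);P=cloud(z)-np.array(T)
    m=(abs(P[...,1])<12)&(P[...,2]<18)&(P[...,2]>-45)&(P[...,0]>10)&(P[...,0]<30)
    Q=P[m];print(n,len(Q),np.median(Q[:,0]),Q[:,0].std());A=np.c_[Q[:,2],Q[:,1],np.ones(len(Q))];print('fit x~z,y,1',np.linalg.lstsq(A,Q[:,0],rcond=None)[0])
    m=(abs(P[...,1])<30)&(P[...,2]<28)&(P[...,2]>18)&(P[...,0]>-5)&(P[...,0]<30)
    Q=P[m];print('top',len(Q),np.median(Q[:,2]),Q.min(0),Q.max(0))
    m=(abs(P[...,1])<30)&(P[...,2]<-50)&(P[...,2]>-60)&(P[...,0]>-5)&(P[...,0]<30)
    Q=P[m];print('flange top',len(Q),np.median(Q[:,2]),Q.min(0),Q.max(0))
E
python3 -c "
from h import *
go([622,-10,200],-np.pi/2)"
```

```text
w3 2935 16.7973073413433 3.841507011305075
fit x~z,y,1 [-0.11  0.01 17.04]
top 7100 23.6405034086702 [ -5.   -29.65  18.  ] [17.54 29.96 28.  ]
flange top 643 -54.628722519638146 [  5.84 -29.75 -59.99] [ 20.27  24.23 -50.05]
wrist4 2484 16.764257263797077 0.25480293901456647
fit x~z,y,1 [-0.    0.   16.76]
top 7015 23.554851624959156 [ -5.   -29.98  18.  ] [17.59 29.97 27.99]
flange top 680 -54.70515846320428 [  6.02 -21.42 -59.79] [ 22.82  21.16 -50.02]
t 5.4 tcp [408.3 257.  176.4] grip 39.8 F [-0.4  0.5 -2.6] M [0.04 0.   0.01]
q [-0.3   0.28 -0.45  2.05  0.16  0.84 -2.42]
[[ 4.1e-03  1.0e-04 -1.0e+00]
 [ 2.6e-03 -1.0e+00 -1.0e-04]
 [-1.0e+00 -2.6e-03 -4.1e-03]]
shift units [-0.468  5.339 -4.276]
turn units [ 0.001 -0.039  0.024]
```

Emit:
play_rows(steps=[[-0.1, 0.5, -0.4, 0, 0, 0, 36], [-0.1, 0.6, -0.5, 0, 0, 0, 36], [-0.1, 0.6, -0.5, 0, 0, 0, 36], [-0.1, 0.6, -0.5, 0, 0, 0, 36], [0, 0.6, -0.5, 0, 0, 0, 36]])

```text
time_s: 6.02
tcp_pos: [527.7, 110.0, 193.8]
tcp_rot: [-2.399, 1.571, 0.743]
ft_force: [-0.0, -0.0, -1.7]
grip_width: 40.1
```

Emit:
play_rows(steps=[[0, 0.6, -0.5, 0, 0, 0, 36], [0, 0.6, -0.5, 0, 0, 0, 36], [0, 0.6, -0.5, 0, 0, 0, 36], [0, 0.6, -0.4, 0.27, 0, 0, 36], [0, 0.04, 0, 0.3, 0, 0, 36]])

```text
time_s: 6.65
tcp_pos: [622.8, -14.8, 192.8]
tcp_rot: [1.204, 1.569, -2.003]
ft_force: [-0.7, -0.1, -2.4]
grip_width: 40.0
```

Run:
```python
from h import *
np.set_printoptions(precision=2,suppress=True)
from cell import capture,camera_model
go([623.8,-10,180],-np.pi/2-0.0593)
n='wrist'
m=camera_model(n);p,d=capture(n);np.savez(n+'5.npz',p=p,d=d,**m)
z=load('wrist5');crop(z,0,0,512,384,'w5.png')
P=cloud(z)
m=(P[...,2]>37)&(P[...,2]<43.5)&(P[...,0]<690)&(P[...,0]>580)&(P[...,1]>-150)&(P[...,1]<165)
Q=P[m]
for y0 in range(-110,160,15):
    k=Q[abs(Q[:,1]-y0)<5];x=np.sort(k[:,0])
    if len(x)<9: continue
    g=np.argmax(np.diff(x))
    print(y0,len(k),x[0],x[-1],'gap',x[g],x[g+1],'mid',(x[0]+x[-1])/2,(x[g]+x[g+1])/2)
m=(P[...,2]>44)&(P[...,2]<50)&(P[...,0]<650)&(P[...,0]>590)&(P[...,1]>-120)&(P[...,1]<100)
Q=P[m]
for lo,hi in((-100,-40),(20,80)):
    k=Q[(Q[:,1]>lo)&(Q[:,1]<hi)]
    if len(k): print('strap',len(k),k.mean(0),k.min(0),k.max(0))
```

```text
t 6.65 tcp [622.8 -14.8 192.8] grip 40.0 F [-0.7 -0.1 -2.4] M [0.04 0.02 0.04]
q [ 0.13  0.46 -0.27  1.72  0.15  0.98 -1.84]
[[-0.   -0.07 -1.  ]
 [-0.   -1.    0.07]
 [-1.    0.    0.  ]]
shift units [ 0.26 -0.1  -0.01]
turn units [-0.06  0.01 -0.01]
-110 269 595.7922797309653 637.090330543847 gap 606.6573602016955 626.4827177373656 mid 616.4413051374062 616.5700389695305
-95 269 596.5740770616194 638.2241911252797 gap 607.6568109962118 627.5627687709606 mid 617.3991340934496 617.6097898835862
-80 275 594.6292544888157 642.4507360589038 gap 616.9425109408807 618.491218903909 mid 618.5399952738597 617.7168649223948
-65 337 595.2829540465282 643.1224695227473 gap 596.0024374576539 596.8607429669961 mid 619.2027117846378 596.431590212325
-50 268 599.3199761300277 640.8294024040283 gap 610.553945341473 630.6099973033766 mid 620.074689267028 620.5819713224248
-35 146 630.8426369226429 641.6332490262788 gap 631.1309486256222 631.5481137392667 mid 636.2379429744608 631.3395311824445
-20 148 631.5864341368799 642.7892515400505 gap 638.5849389515065 639.0430907046414 mid 637.1878428384653 63
[... 824 characters left out ...]
4952233074 mid 628.4399592678963 628.6808988226253
100 266 608.3731443577647 650.1348219388016 gap 619.533173675006 639.4881202245816 mid 629.2539831482832 629.5106469497938
115 266 609.704923152422 651.0076310252745 gap 620.605167270546 640.2678040407328 mid 630.3562770888482 630.4364856556394
130 266 610.6561008808144 651.8130901440063 gap 621.4533664409082 641.5038419052286 mid 631.2345955124104 631.4786041730683
145 272 611.6407022806372 652.8925249784579 gap 622.2889950781256 642.0181401978624 mid 632.2666136295476 632.153567637994
strap 232 [618.89 -69.63  44.4 ] [597.18 -80.74  44.  ] [641.46 -59.83  46.05]
strap 290 [626.85  49.04  44.41] [603.6   38.31  44.  ] [649.24  59.66  45.71]
```

View pics/w5.png

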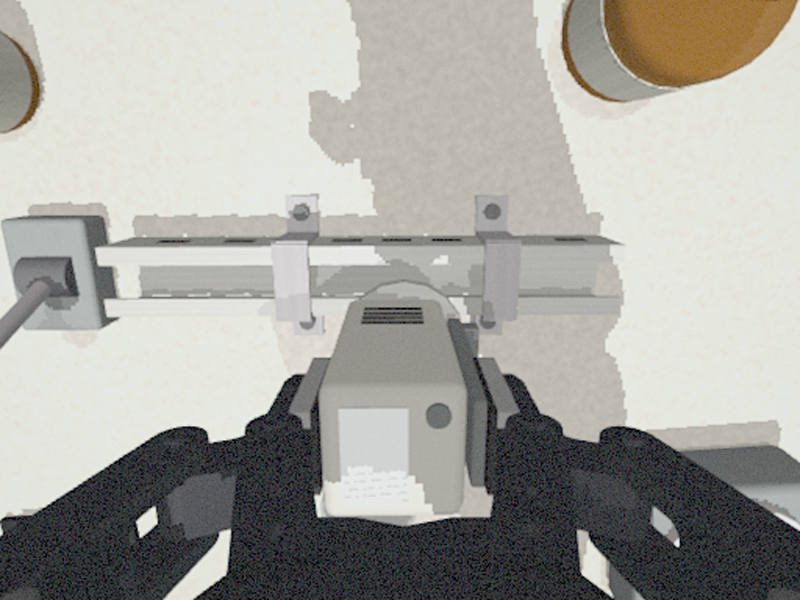

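```bash
python3 -c "
from h import *
go([623.9,-10.3,130],-np.pi/2-0.061)"
```

```text
t 6.7 tcp [621.9 -12.8 192.8] grip 40.5 F [ 0.1 -0.6 -2.3] M [ 0.03  0.01 -0.04]
q [ 0.13  0.46 -0.28  1.72  0.15  0.98 -1.84]
[[-1.400e-03 -6.480e-02 -9.979e-01]
 [-4.000e-04 -9.979e-01  6.480e-02]
 [-1.000e+00  5.000e-04  1.400e-03]]
shift units [ 1.256 -0.052 -0.038]
turn units [-0.037  0.014 -0.005]
```

Emit:
play_rows(steps=[[0.4, -0.05, -0.03, 0, 0, 0, 36], [0.4, 0, 0, 0, 0, 0, 36], [0.3, 0, 0, 0, 0, 0, 36], [0.1, 0, 0, 0, 0, 0, 36], [0, 0, 0, 0, 0, 0, 36]])

```text
time_s: 7.32
tcp_pos: [623.6, -8.4, 133.4]
tcp_rot: [0.02, 1.57, 3.103]
ft_force: [-0.1, -0.4, -2.1]
grip_width: 40.0
```

Run:
```python
from h import *
np.set_printoptions(precision=3,suppress=True)
from cell import capture,camera_model
n='wrist'
go([623.9,-10.3,101.5],-np.pi/2-0.061)
m=camera_model(n);p,d=capture(n);np.savez(n+'6.npz',p=p,d=d,**m)
p,d=capture('scene');np.savez('scene6.npz',p=p,d=d,**camera_model('scene'))
z=load('wrist6');crop(z,0,0,512,384,'w6.png');crop(load('scene6'),200,110,130,130,'s6.png')
s,_=st()
P=cloud(z)
m=(P[...,2]>37)&(P[...,2]<43.5)&(P[...,0]<690)&(P[...,0]>580)&(P[...,1]>-150)&(P[...,1]<165)
Q=P[m]
for y0 in range(-125,160,15):
    k=Q[abs(Q[:,1]-y0)<4];x=np.sort(k[:,0])
    if len(x)<9: continue
    g=np.argmax(np.diff(x))
    print(y0,len(k),x[0],x[-1],'gap',x[g],x[g+1],'mid',(x[0]+x[-1])/2,(x[g]+x[g+1])/2)
P=P-s['tcp_pos']
m=(abs(P[...,1])<12)&(P[...,2]<18)&(P[...,2]>-45)&(P[...,0]>10)&(P[...,0]<30)
Q=P[m];print(n,len(Q),np.median(Q[:,0]),Q[:,0].std());A=np.c_[Q[:,2],Q[:,1],np.ones(len(Q))];print('fit x~z,y,1',np.linalg.lstsq(A,Q[:,0],rcond=None)[0])
```

```text
t 7.325 tcp [623.6  -8.4 133.4] grip 40.0 F [-0.1 -0.4 -2.1] M [ 0.   -0.02 -0.04]
q [ 0.11  0.53 -0.27  1.76  0.17  0.87 -1.86]
[[-0.001 -0.059 -0.998]
 [ 0.    -0.998  0.059]
 [-1.     0.     0.001]]
shift units [ 0.638  0.037 -0.008]
turn units [ 0.016  0.006 -0.   ]
t 7.425 tcp [624.3  -8.5 134.4] grip 39.9 F [-1.   0.8 -2.8] M [ 0.   -0.02 -0.  ]
q [ 0.11  0.53 -0.27  1.76  0.17  0.87 -1.86]
[[ 0.001 -0.059 -0.998]
 [ 0.    -0.998  0.059]
 [-1.    -0.    -0.001]]
-125 338 595.0996110836173 636.4742232320494 gap 606.0982164654694 625.5987086174547 mid 615.7869171578334 615.848462541462
-110 334 595.9328350118994 637.3440856598029 gap 607.0204610077379 626.347538267246 mid 616.6384603358512 616.683999637492
-95 338 596.8700335762849 638.2437769302992 gap 607.748808353828 627.2956975695297 mid 617.556905253292 617.5222529616789
-80 361 594.4709562473098 642.3895164888743 gap 594.9892917204033 596.2639396567174 mid 618.430236368092 595.6266156885604
-65 433 595.1195744362366 643.0888622262448 gap 597.6125224905471 598.4719739784437 mid 619.1042183312406 598.0422482344954
-50 346 599
[... 1091 characters left out ...]
1
85 342 607.2136673766345 649.2429611665882 gap 618.6967028157723 637.913212736421 mid 628.2283142716113 628.3049577760967
100 344 608.3695506020133 650.0270810428593 gap 619.3887446044259 638.9040615623048 mid 629.1983158224364 629.1464030833654
115 340 609.231704330644 651.0454795561049 gap 620.8316566343266 639.6762310993566 mid 630.1385919433744 630.2539438668416
130 334 609.9080059664611 651.9438052319412 gap 621.4287611496275 641.3543773529566 mid 630.9259055992011 631.391569251292
145 327 611.9195699022422 652.7964069187811 gap 622.3657101668392 642.221732524923 mid 632.3579884105117 632.2937213458811
wrist 2538 16.080689587225663 0.4910819220328935
fit x~z,y,1 [-0.     0.061 16.072]
```

View pics/w6.png

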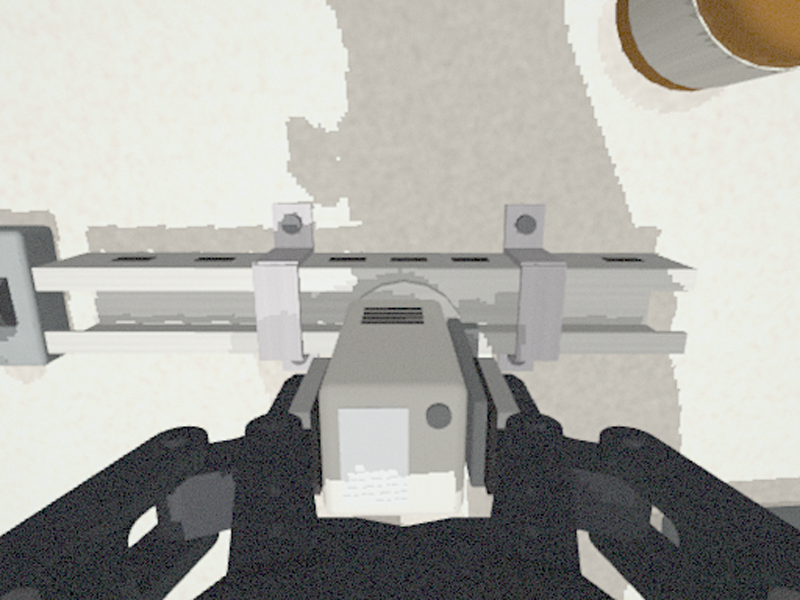

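View pics/s6.png

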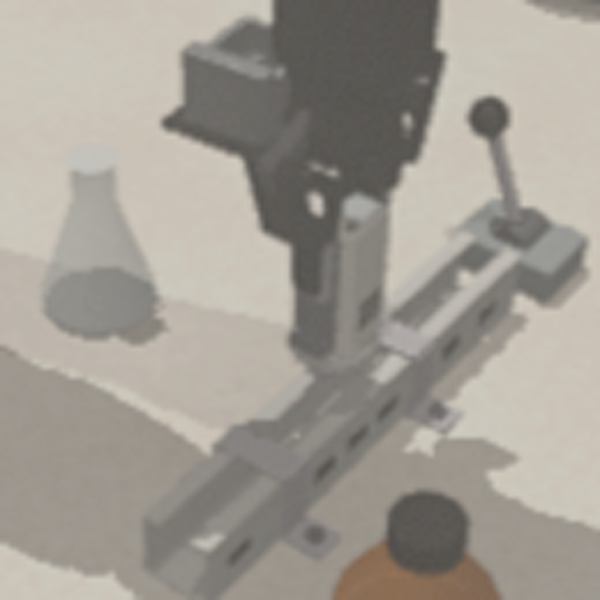

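Emit:
play_rows(steps=[[0.1, 0.03, -0.01, 0, 0, 0, 36], [0.1, 0, 0, 0, 0, 0, 36], [0.1, 0, 0, 0, 0, 0, 36], [0.1, 0, 0, 0, 0, 0, 36], [0.1, 0, 0, 0, 0, 0, 36]])

```text
time_s: 8.05
tcp_pos: [624.1, -10.0, 108.4]
tcp_rot: [-0.311, 1.571, 2.771]
ft_force: [0.4, 1.4, -2.6]
grip_width: 40.1
```

```bash
python3 -c "
from h import *
go([623.9,-10.3,101.5],-np.pi/2-0.061);st()"
```

```text
t 8.05 tcp [624.1 -10.  108.4] grip 40.1 F [ 0.4  1.4 -2.6] M [ 0.03 -0.01 -0.01]
q [ 0.11  0.56 -0.26  1.78  0.19  0.83 -1.87]
[[-2.000e-04 -5.940e-02 -9.982e-01]
 [ 1.000e-04 -9.982e-01  5.940e-02]
 [-1.000e+00 -1.000e-04  2.000e-04]]
shift units [0.138 0.006 0.004]
turn units [0.015 0.002 0.   ]
t 8.05 tcp [624.1 -10.  108.4] grip 40.1 F [ 0.4  1.4 -2.6] M [ 0.03 -0.01 -0.01]
q [ 0.11  0.56 -0.26  1.78  0.19  0.83 -1.87]
[[-2.000e-04 -5.940e-02 -9.982e-01]
 [ 1.000e-04 -9.982e-01  5.940e-02]
 [-1.000e+00 -1.000e-04  2.000e-04]]
```

Head is in the slot mouth with no contact force. On down to near the flange.

Emit:
play_rows(steps=[[0.05, 0, 0, 0, 0, 0, 36], [0.04, 0, 0, 0, 0, 0, 36], [0.02, 0, 0, 0, 0, 0, 36], [0, 0, 0, 0, 0, 0, 36], [0, 0, 0, 0, 0, 0, 36]])

```text
time_s: 8.68
tcp_pos: [624.3, -10.1, 103.4]
tcp_rot: [-3.084, 1.571, -0.002]
ft_force: [-0.7, -0.6, -2.3]
grip_width: 40.1
```

```bash
python3 -c "
from h import *
go([623.9,-10.3,101.5],-np.pi/2-0.061)"
```

```text
t 8.675 tcp [624.3 -10.1 103.4] grip 40.1 F [-0.7 -0.6 -2.3] M [-0.02  0.01  0.  ]
q [ 0.11  0.57 -0.26  1.78  0.19  0.82 -1.87]
[[ 2.000e-04 -5.950e-02 -9.982e-01]
 [-0.000e+00 -9.982e-01  5.950e-02]
 [-1.000e+00 -0.000e+00 -2.000e-04]]
shift units [0.038 0.005 0.007]
turn units [ 0.014 -0.002  0.   ]
```

Emit:
play_rows(steps=[[0.01, 0, 0.01, 0, 0, 0, 36], [0.01, 0, 0, 0, 0, 0, 36], [0.0, 0, 0, 0, 0, 0, 36], [0, 0, 0, -0.5, 0, 0, 36], [0, 0, 0, -0.5, 0, 0, 36]])

```text
time_s: 9.3
tcp_pos: [623.7, -10.0, 102.3]
tcp_rot: [1.91, 1.571, -1.184]
ft_force: [-0.2, -0.1, -2.5]
grip_width: 40.2
```

```bash
python3 -c "
from h import *
go([623.9,-10.3,101.5],-np.pi/2-0.061)"
```

```text
t 9.3 tcp [623.7 -10.  102.3] grip 40.2 F [-0.2 -0.1 -2.5] M [-0.07 -0.02  0.  ]
q [ 0.13  0.57 -0.28  1.78  0.21  0.82 -1.78]
[[ 0.      0.0469 -0.9989]
 [-0.     -0.9989 -0.0469]
 [-1.      0.     -0.    ]]
shift units [ 0.016  0.005 -0.004]
turn units [ 1.031 -0.    -0.   ]
```

Emit:
play_rows(steps=[[0, 0, 0, -0.9, 0, 0, 36], [0, 0, 0, -0.9, 0, 0, 36], [0, 0, 0, -0.9, 0, 0, 36], [0, 0, 0, -0.9, 0, 0, 36], [0, 0, 0, -0.9, 0, 0, 36]])

```text
time_s: 9.93
tcp_pos: [623.7, -10.1, 102.3]
tcp_rot: [1.836, 1.571, -0.786]
ft_force: [-0.2, 0.6, -3.3]
grip_width: 39.9
```

```bash
python3 -c "
from h import *
go([623.9,-10.3,101.5],-0.061)"
```

```text
t 9.925 tcp [623.7 -10.1 102.3] grip 39.9 F [-0.2  0.6 -3.3] M [-0.05 -0.01 -0.05]
q [ 0.21  0.59 -0.4   1.78  0.29  0.84 -1.38]
[[ 1.000e-04  4.964e-01 -8.681e-01]
 [-1.000e-04 -8.681e-01 -4.964e-01]
 [-1.000e+00  1.000e-04 -0.000e+00]]
shift units [ 0.016  0.005 -0.002]
turn units [-9.457e+00  0.000e+00 -1.000e-03]
```

Emit:
play_rows(steps=[[0, 0, 0, -0.95, 0, 0, 36], [0, 0, 0, -0.95, 0, 0, 36], [0, 0, 0, -0.95, 0, 0, 36], [0, 0, 0, -0.95, 0, 0, 36], [0, 0, 0, -0.95, 0, 0, 36]])

```text
time_s: 10.55
tcp_pos: [623.7, -10.3, 102.3]
tcp_rot: [0.858, 1.571, -1.267]
ft_force: [-0.2, 1.2, -1.7]
grip_width: 39.9
```

Emit:
play_rows(steps=[[0, 0, 0, -0.95, 0, 0, 36], [0, 0, 0, -0.95, 0, 0, 36], [0, 0, 0, -0.95, 0, 0, 36], [0, 0, 0, -0.95, 0, 0, 36], [0, 0, 0, -0.9, 0, 0, 36]])

```text
time_s: 11.18
tcp_pos: [623.7, -10.3, 102.3]
tcp_rot: [0.37, 1.571, -1.263]
ft_force: [0.7, -0.0, -1.5]
grip_width: 40.0
```

Run:
```python
from h import *
np.set_printoptions(precision=3,suppress=True)
from cell import capture,camera_model
go([622.7,-9,101.4],-0.061)
for n in('wrist','scene'):
    m=camera_model(n);p,d=capture(n);np.savez(n+'7.npz',p=p,d=d,**m)
z=load('wrist7');crop(z,0,0,512,384,'w7.png');crop(load('scene7'),200,110,130,130,'s7.png')
s,_=st()
```

```text
t 11.175 tcp [623.7 -10.3 102.3] grip 40.0 F [ 0.7 -0.  -1.5] M [ 0.01 -0.02 -0.02]
q [ 0.37  0.64 -0.63  1.76  0.47  0.89 -0.53]
[[ 0.     0.998 -0.062]
 [-0.    -0.062 -0.998]
 [-1.     0.     0.   ]]
shift units [ 0.018 -0.022 -0.025]
turn units [-0.009  0.002 -0.001]
t 11.275 tcp [623.7 -10.4 102.2] grip 39.9 F [ 0.3  0.6 -2.6] M [-0.04  0.03 -0.01]
q [ 0.37  0.64 -0.63  1.76  0.47  0.89 -0.53]
[[-0.     0.998 -0.065]
 [ 0.    -0.065 -0.998]
 [-1.    -0.    -0.   ]]
```

View pics/w7.png

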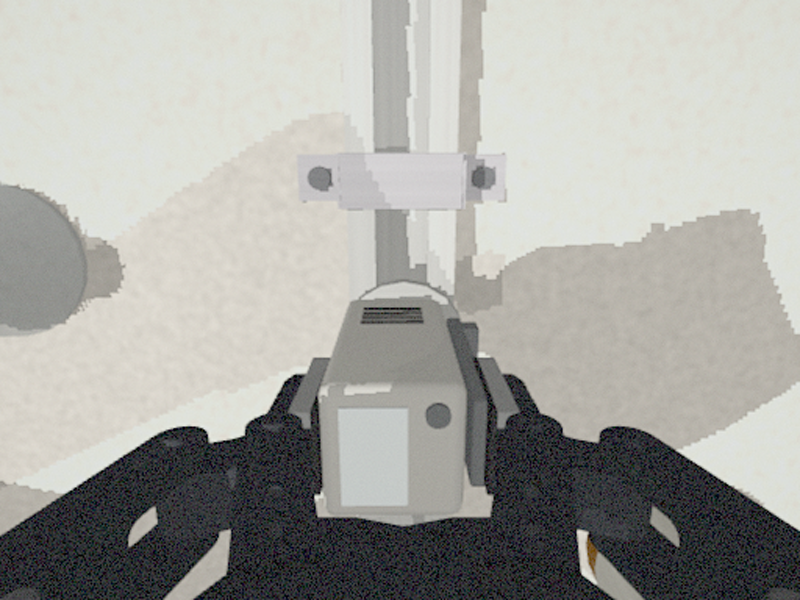

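View pics/s7.png

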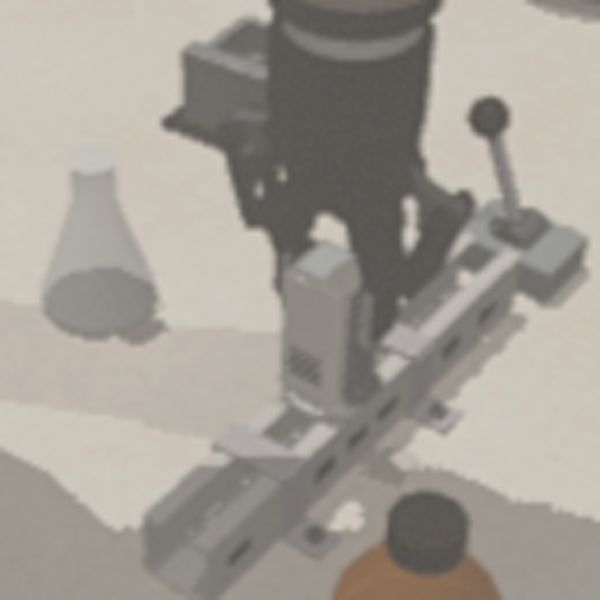

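Emit:
play_rows(steps=[[0.01, -0.02, 0, 0, 0, 0, 36], [0.01, 0, 0, 0, 0, 0, 36], [0, 0, 0, 0, 0, 0, 36], [0, 0, 0, 0, 0, 0, 36], [0, 0, 0, 0, 0, 0, 36]])

```text
time_s: 11.9
tcp_pos: [622.7, -10.0, 101.4]
tcp_rot: [0.189, 1.571, -1.447]
ft_force: [-1.7, -0.5, -1.1]
grip_width: 39.6
```

```bash
python3 -c "
from h import *
go([622.7,-9,101.4],-0.061)"
```

```text
t 11.9 tcp [622.7 -10.  101.4] grip 39.6 F [-1.7 -0.5 -1.1] M [-0.06  0.12 -0.07]
q [ 0.37  0.64 -0.63  1.77  0.47  0.89 -0.53]
[[ 0.000e+00  9.979e-01 -6.490e-02]
 [-1.000e-04 -6.490e-02 -9.979e-01]
 [-1.000e+00  0.000e+00  1.000e-04]]
shift units [-0.001 -0.001 -0.021]
turn units [-0.037  0.001 -0.   ]
```

Emit:
play_rows(steps=[[0.01, 0, 0, 0, 0, 0, 36], [0, 0, 0, 0, 0, 0, 36], [0, 0, 0, 0, 0, 0, 36], [0, 0, 0, 0, 0, 0, 36], [0, 0, 0, 0, 0, 0, 36]])

```text
time_s: 12.52
tcp_pos: [622.7, -10.0, 101.3]
tcp_rot: [0.672, 1.571, -0.963]
ft_force: [-3.6, -0.6, 4.9]
grip_width: 39.6
```

```bash
python3 -c "
from h import *
go([622.7,-9,101.4],-0.061)"
```

```text
t 12.525 tcp [622.7 -10.  101.3] grip 39.6 F [-3.6 -0.6  4.9] M [-0.11  0.7  -0.  ]
q [ 0.37  0.64 -0.63  1.77  0.47  0.89 -0.53]
[[ 2.000e-04  9.979e-01 -6.480e-02]
 [-2.000e-04 -6.480e-02 -9.979e-01]
 [-1.000e+00  2.000e-04  2.000e-04]]
shift units [-0.002 -0.001 -0.019]
turn units [-0.037  0.002 -0.002]
```

Emit:
play_rows(grip_force=20, steps=[[0, 0, 0, 0, 0, 0, 40], [0, 0.02, 0, 0, 0, 0, 42], [0, 0.02, 0, 0, 0, 0, 44], [0, 0.02, 0, 0, 0, 0, 46], [0, 0.02, 0, 0, 0, 0, 48]])

```text
time_s: 13.15
tcp_pos: [626.7, -10.3, 100.6]
tcp_rot: [-1.868, 1.571, 2.779]
ft_force: [-1.1, 0.6, -2.6]
grip_width: 48.2
```

Run:
```python
from h import *
np.set_printoptions(precision=3,suppress=True)
from cell import capture,camera_model
go([622.7,-9,101.4],-0.061)
for n in('wrist','scene'):
    m=camera_model(n);p,d=capture(n);np.savez(n+'8.npz',p=p,d=d,**m)
z=load('wrist8');crop(z,0,0,512,384,'w8.png');crop(load('scene8'),200,110,130,130,'s8.png')
```

```text
t 13.15 tcp [626.7 -10.3 100.6] grip 48.2 F [-1.1  0.6 -2.6] M [-0.02  0.01 -0.05]
q [ 0.37  0.64 -0.63  1.76  0.47  0.89 -0.53]
[[-0.     0.998 -0.065]
 [ 0.    -0.065 -0.998]
 [-1.    -0.    -0.   ]]
shift units [-0.017 -0.082 -0.02 ]
turn units [-0.036 -0.     0.002]
```

View pics/w8.png

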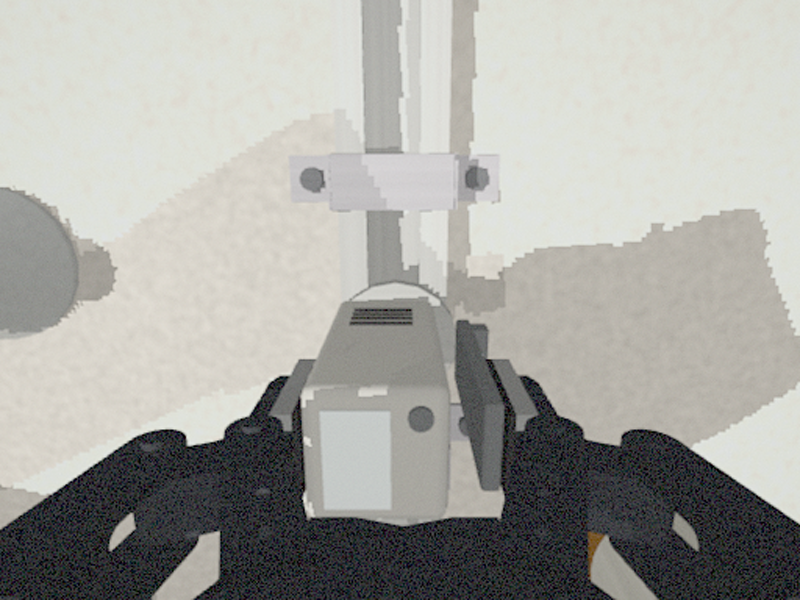

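Emit:
play_rows(steps=[[0, 0.02, 0, 0, 0, 0, 50], [0, 0, 0, 0, 0, 0, 52], [0, 0, 0, 0, 0, 0, 56], [0, 0, 0, 0, 0, 0, 70], [0, 0, 0, 0, 0, 0, 85]])

```text
time_s: 13.88
tcp_pos: [627.8, -10.3, 100.9]
tcp_rot: [1.686, 1.57, 0.05]
ft_force: [-0.7, 0.2, -0.2]
grip_width: 84.5
```

Emit:
play_rows(steps=[[0, 0, 0, 0, 0, 0, 85], [0, -0.08, 0, 0, 0, 0, 85], [0, 0, 0, 0, 0, 0, 85], [0, 0, 0, 0, 0, 0, 85], [0, 0, 0, 0, 0, 0, 85]])

```text
time_s: 14.5
tcp_pos: [623.8, -10.1, 100.8]
tcp_rot: [1.512, 1.571, -0.123]
ft_force: [0.1, -0.8, -0.2]
grip_width: 85.1
```

Run:
```python
from h import *
np.set_printoptions(precision=3,suppress=True)
from cell import capture,camera_model
go([622.7,-9,101.4],-0.061)
for n in('wrist','scene'):
    m=camera_model(n);p,d=capture(n);np.savez(n+'9.npz',p=p,d=d,**m)
z=load('wrist9');crop(z,0,0,512,384,'w9.png');crop(load('scene9'),200,110,130,130,'s9.png')
P=cloud(z)
m=(P[...,2]>118)&(P[...,2]<132)&(abs(P[...,0]-622)<35)&(abs(P[...,1]+10)<35);m[300:]=False
Q=P[m];print(len(Q),np.median(Q[:,2]),Q.min(0),Q.max(0))
```

```text
t 14.5 tcp [623.8 -10.1 100.8] grip 85.1 F [ 0.1 -0.8 -0.2] M [ 0.06 -0.06 -0.03]
q [ 0.37  0.64 -0.63  1.76  0.47  0.89 -0.53]
[[ 0.     0.998 -0.065]
 [-0.    -0.065 -0.998]
 [-1.     0.     0.   ]]
shift units [-0.011 -0.023 -0.02 ]
turn units [-0.036  0.    -0.001]
6077 124.29411766505031 [601.477 -18.709 118.   ] [651.127   9.318 127.143]
```

View pics/w9.png

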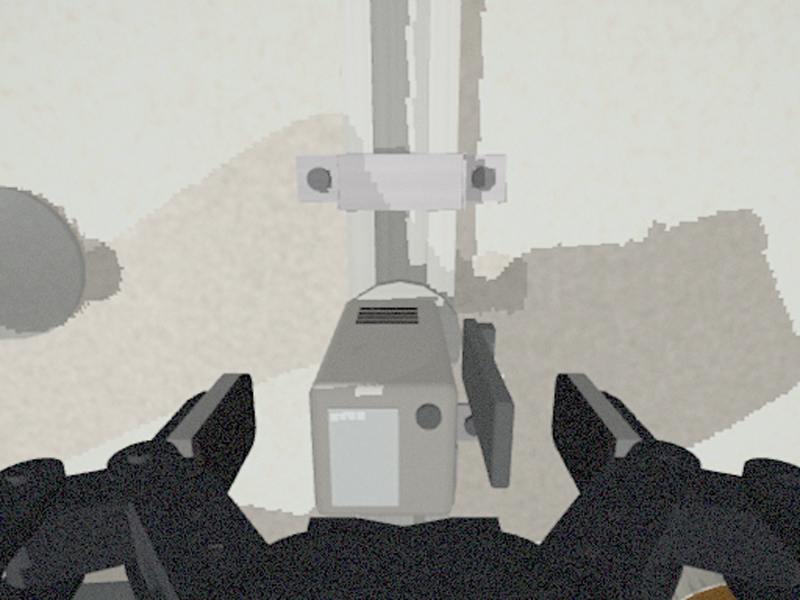

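View pics/s9.png

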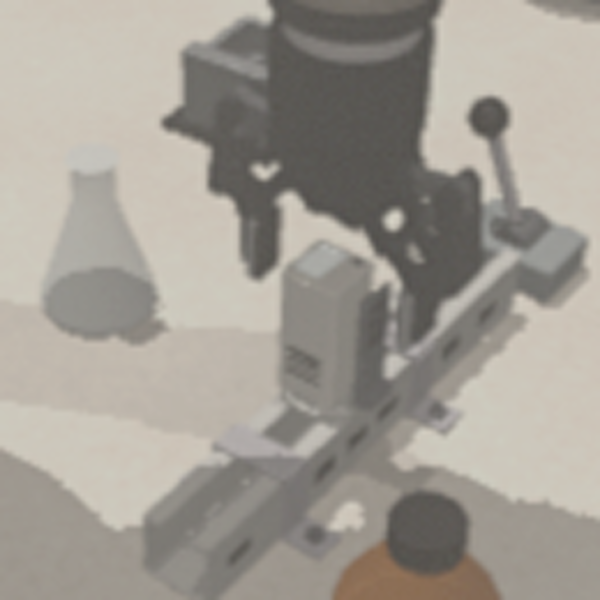

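Emit:
play_rows(steps=[[-0.3, 0, 0, 0, 0, 0, 85], [-0.5, 0, 0, 0, 0, 0, 85], [-0.7, 0, 0, 0, 0, 0, 85], [-0.8, 0, 0, 0, 0, 0, 85], [-0.4, 0, 0, 0, 0, 0, 85]])

```text
time_s: 15.22
tcp_pos: [624.7, -9.6, 239.1]
tcp_rot: [1.645, 1.567, 0.01]
ft_force: [0.8, 0.4, 0.5]
grip_width: 84.8
```

Run:
```python
from h import *
np.set_printoptions(precision=1,suppress=True)
from cell import capture,camera_model
go([604,201,240],-0.061)
t=load('top0');P=cloud(t)
m=(P[...,2]>65)&(P[...,2]<90)&(P[...,0]>690)&(P[...,0]<820)&(P[...,1]>180)&(P[...,1]<290)
Q=P[m];print('jar',len(Q),Q.min(0),Q.max(0),Q.mean(0))
P=cloud(load('scene0'))
m=(P[...,2]>65)&(P[...,2]<90)&(P[...,0]>690)&(P[...,0]<820)&(P[...,1]>180)&(P[...,1]<290)
Q=P[m];print('jar',len(Q),Q.min(0),Q.max(0),Q.mean(0))
p,d=capture('scene');np.savez('scene10.npz',p=p,d=d,**camera_model('scene'));crop(load('scene10'),200,110,130,130,'s10.png')
```

```text
t 15.225 tcp [624.7  -9.6 239.1] grip 84.8 F [0.8 0.4 0.5] M [-0.  0. -0.]
q [ 0.4  0.5 -0.7  1.6  0.3  1.1 -0.4]
[[ 0.   1.  -0.1]
 [ 0.  -0.1 -1. ]
 [-1.   0.  -0. ]]
shift units [-0.  -0.7 -4.2]
turn units [-0. -0. -0.]
jar 398 [723.  196.5  66.8] [774.7 248.8  83.7] [747.9 221.5  78.9]
jar 266 [726.5 193.5  65. ] [777.8 246.1  81.9] [753.7 213.9  76.9]
```

View pics/s10.png

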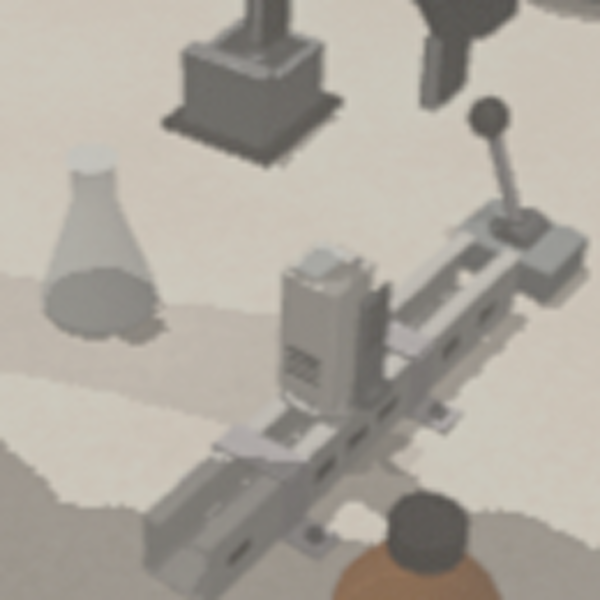

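Emit:
play_rows(steps=[[0, -0.33, -0.82, 0, 0, 0, 85], [0, -0.33, -0.82, 0, 0, 0, 40], [0, -0.33, -0.82, 0, 0, 0, 0], [0, -0.33, -0.82, 0, 0, 0, 0], [0, -0.33, -0.82, 0, 0, 0, 0]])

```text
time_s: 15.9
tcp_pos: [553.6, 200.7, 234.8]
tcp_rot: [-1.043, 1.569, -2.678]
ft_force: [-0.0, 0.3, -0.0]
grip_width: 11.4
```

Emit:
play_rows(steps=[[0.5, 0, 0, 0, 0, 0, 0], [0.7, 0, 0, 0, 0, 0, 0], [0.7, 0, 0, 0, 0, 0, 0], [0.7, 0, 0, 0, 0, 0, 0], [0.4, 0, 0, 0, 0, 0, 0]])

```text
time_s: 16.52
tcp_pos: [553.3, 199.1, 83.2]
tcp_rot: [-1.133, 1.567, -2.768]
ft_force: [0.4, 0.1, 0.0]
grip_width: 0.1
```

Run:
```python
from h import *
np.set_printoptions(precision=1,suppress=True)
from cell import capture,camera_model
go([661,201,90],-0.061)
for n in ('scene','wrist'):
    m=camera_model(n);p,d=capture(n);np.savez(n+'11.npz',p=p,d=d,**m)
crop(load('scene11'),200,80,160,130,'s11.png');crop(load('wrist11'),0,0,512,384,'w11.png')
```

```text
t 16.525 tcp [553.3 199.1  83.2] grip 0.1 F [0.4 0.1 0. ] M [ 0. -0. -0.]
q [ 0.   0.6 -0.7  1.9  0.5  0.8 -0.9]
[[-0.   1.  -0.1]
 [-0.  -0.1 -1. ]
 [-1.  -0.   0. ]]
shift units [-0.1  2.1 -0.2]
turn units [-0.  0.  0.]
```

View pics/s11.png

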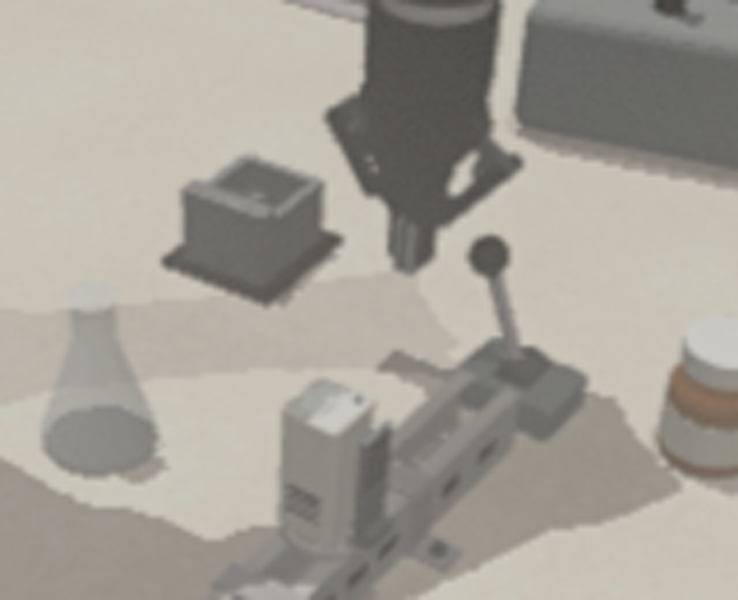

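View pics/w11.png

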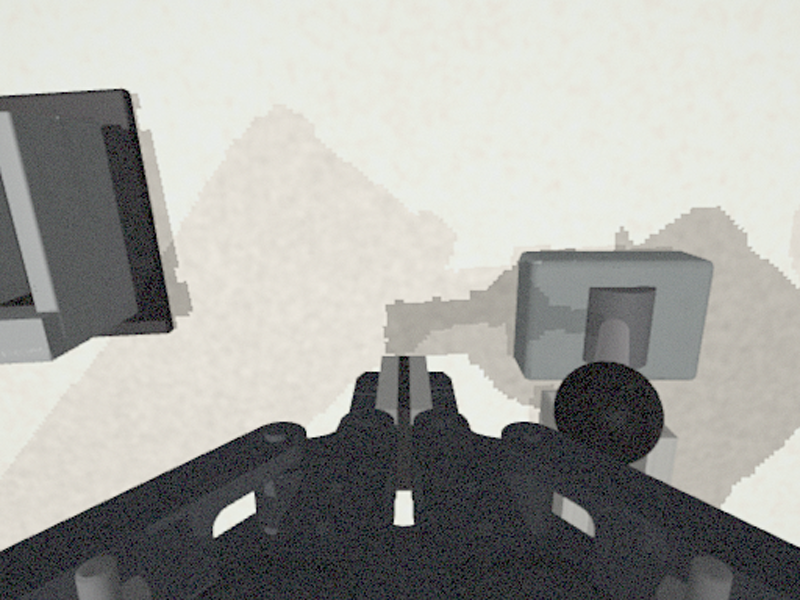

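Emit:
play_rows(steps=[[-0.33, 0, -0.08, 0, 0, 0, 0], [0, 0.2, 0, 0, 0, 0, 0], [0, 0.2, 0, 0, 0, 0, 0], [0, 0.3, 0, 0, 0, 0, 0], [0, 0.3, 0, 0, 0, 0, 0]])

```text
time_s: 17.25
tcp_pos: [605.9, 200.3, 102.2]
tcp_rot: [-0.023, 1.571, -1.659]
ft_force: [-0.3, 0.4, 0.6]
grip_width: 0.1
```

Emit:
play_rows(steps=[[0, 0.2, 0, 0, 0, 0, 0], [0, 0.15, 0, 0, 0, 0, 0], [0, 0.1, 0, 0, 0, 0, 0], [0, 0, 0, 0, 0, 0, 0], [0, 0, 0, 0, 0, 0, 0]])

```text
time_s: 17.88
tcp_pos: [627.1, 199.3, 102.4]
tcp_rot: [2.041, 1.571, 0.406]
ft_force: [-1.1, -0.3, 1.0]
grip_width: 0.0
```

Run:
```python
from h import *
np.set_printoptions(precision=1,suppress=True)
from cell import capture,camera_model
go([646,199,100],-0.061)
for n in ('scene','wrist'):
    m=camera_model(n);p,d=capture(n);np.savez(n+'12.npz',p=p,d=d,**m)
crop(load('scene12'),250,80,110,90,'s12.png');crop(load('wrist12'),0,0,512,384,'w12.png')
```

```text
t 17.875 tcp [627.1 199.3 102.4] grip 0.0 F [-1.1 -0.3  1. ] M [-0.  0.  0.]
q [ 0.1  0.7 -0.7  1.7  0.5  0.9 -0.9]
[[ 0.   1.  -0.1]
 [ 0.  -0.1 -1. ]
 [-1.   0.  -0. ]]
shift units [ 0.   0.4 -0. ]
turn units [-0. -0. -0.]
```

View pics/s12.png

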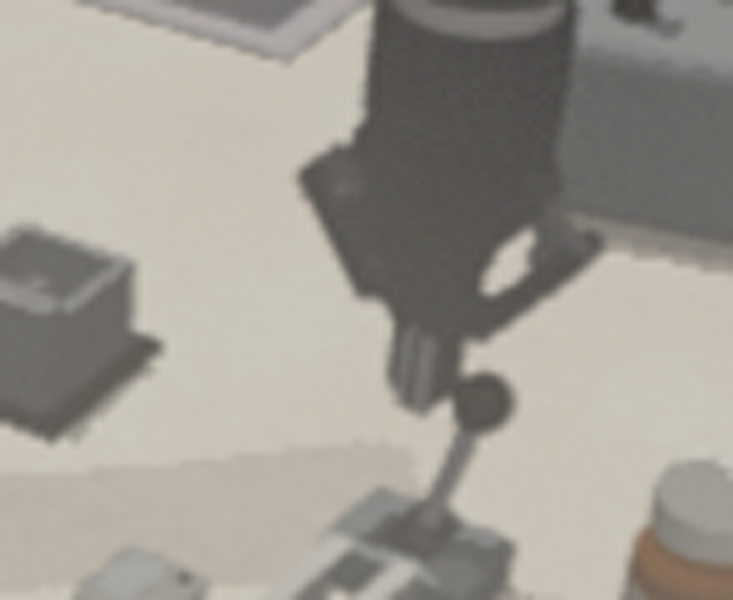

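View pics/w12.png

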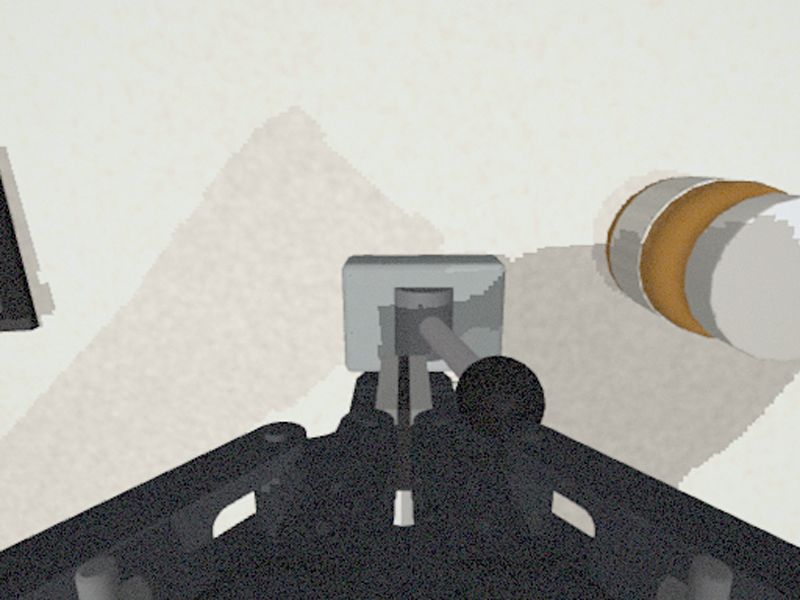

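Emit:
play_rows(steps=[[0.06, 0.1, 0, 0, 0, 0, 0], [0.06, 0.1, 0, 0, 0, 0, 0], [0, 0.1, 0, 0, 0, 0, 0], [0, 0.06, 0, 0, 0, 0, 0], [0, 0, 0, 0, 0, 0, 0]])

```text
time_s: 18.6
tcp_pos: [645.6, 197.9, 96.2]
tcp_rot: [1.845, 1.571, 0.209]
ft_force: [0.1, 0.8, -0.4]
grip_width: 0.1
```

Emit:
play_rows(steps=[[0, 0.03, 0, 0, 0, 0, 0], [0, 0, 0, 0, 0, 0, 0], [0, 0, 0, 0, 0, 0, 0], [0, 0, 0, 0, 0, 0, 0], [0, 0, 0, 0, 0, 0, 0]])

```text
time_s: 19.23
tcp_pos: [646.7, 197.9, 96.4]
tcp_rot: [1.583, 1.571, -0.052]
ft_force: [0.4, -0.2, -0.0]
grip_width: 0.1
```

Run:
```python
from h import *
np.set_printoptions(precision=1,suppress=True)
from cell import capture,camera_model
go([646,199,100],-0.061)
P=cloud
for n in ('top','scene','wrist'):
    m=camera_model(n);p,d=capture(n);np.savez(n+'13.npz',p=p,d=d,**m)
crop(load('scene13'),250,80,110,90,'s13.png')
```

```text
t 19.225 tcp [646.7 197.9  96.4] grip 0.1 F [ 0.4 -0.2 -0. ] M [ 0.   0.1 -0. ]
q [ 0.1  0.7 -0.6  1.6  0.5  1.  -0.8]
[[ 0.   1.  -0.1]
 [-0.  -0.1 -1. ]
 [-1.   0.  -0. ]]
shift units [-0.1 -0.  -0. ]
turn units [-0. -0. -0.]
```

View pics/s13.png

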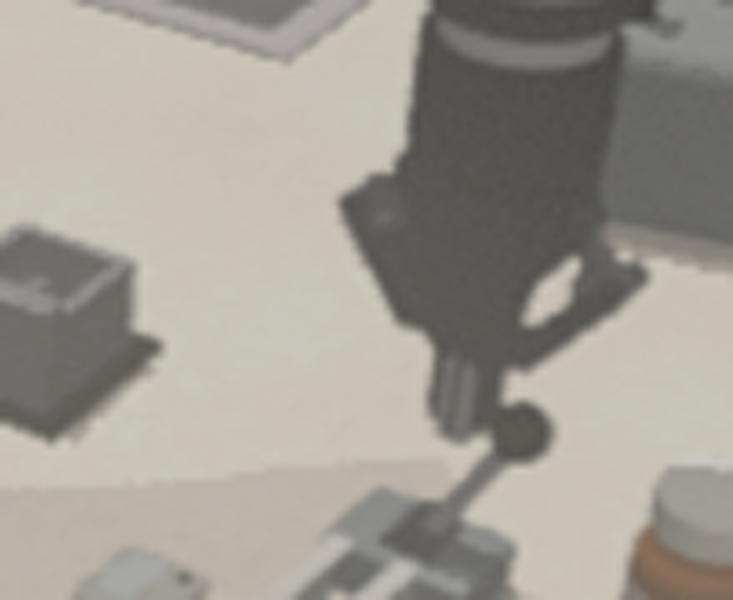

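Emit:
play_rows(steps=[[0, 0.03, 0, 0, 0, 0, 0], [0, 0, 0, 0, 0, 0, 0], [0, 0.03, 0, 0, 0, 0, 0], [0, 0, 0, 0, 0, 0, 0], [0, 0, 0, 0, 0, 0, 0]])

```text
time_s: 20.0
tcp_pos: [648.2, 197.9, 96.0]
tcp_rot: [-1.271, 1.568, -2.906]
ft_force: [-6.5, 0.2, 1.1]
grip_width: -0.2
```

Run:
```python
from h import *
np.set_printoptions(precision=1,suppress=True)
from cell import capture,camera_model
go([646,199,100],-0.061)
n='wrist';m=camera_model(n);p,d=capture(n);np.savez('wrist14.npz',p=p,d=d,**m)
for n in('wrist13','wrist14'):
    z=load(n);crop(z,0,0,512,384,n+'.png');P=cloud(z)
    m=(P[...,2]>80)&(P[...,2]<112)&(abs(P[...,0]-675)<14)&(abs(P[...,1]-197)<16)
    m&=z['p'].max(-1)<200
    Q=P[m];A=np.c_[2*Q,np.ones(len(Q))];c=np.linalg.lstsq(A,(Q**2).sum(1),rcond=None)[0];print('ball',len(Q),c[:3],np.sqrt(c[3]+c[:3]@c[:3]))
```

```text
t 20.0 tcp [648.2 197.9  96. ] grip -0.2 F [-6.5  0.2  1.1] M [-0.1  1.2 -0. ]
q [ 0.1  0.7 -0.6  1.6  0.5  1.  -0.8]
[[-0.   1.  -0.1]
 [-0.  -0.1 -1. ]
 [-1.  -0.   0. ]]
shift units [-0.1 -0.  -0. ]
turn units [-0.  0.  0.]
ball 2225 [673.2 196.8  91.9] 13.134556434917185
ball 2265 [673.1 198.7  94.1] 11.046619700242227
```

View pics/wrist14.png

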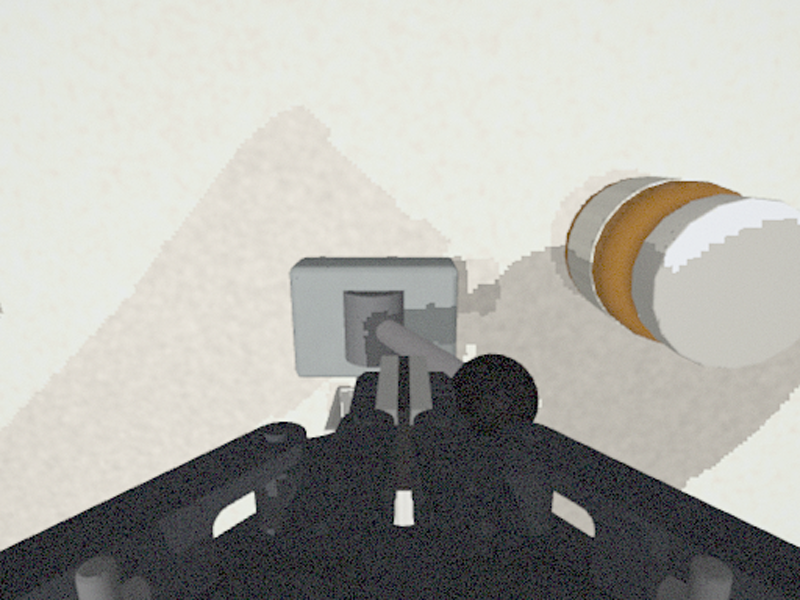

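Emit:
play_rows(steps=[[0, -0.3, 0, 0, 0, 0, 0], [-0.2, -0.6, 0, 0, 0, 0, 0], [-0.6, -0.4, 0, 0, 0, 0, 0], [-0.9, 0, 0, 0, 0, 0, 0], [-0.9, 0, 0, 0, 0, 0, 0]])

```text
time_s: 20.68
tcp_pos: [584.2, 201.9, 227.8]
tcp_rot: [1.375, 1.57, -0.261]
ft_force: [0.5, 0.0, 0.2]
grip_width: 0.3
```

Run:
```python
from h import *
np.set_printoptions(precision=3,suppress=True)
from cell import capture,camera_model
st()
for n in ('top','scene','wrist'):
    m=camera_model(n);p,d=capture(n);np.savez(n+'15.npz',p=p,d=d,**m)
crop(load('scene15'),0,0,512,384,'s15.png');crop(load('top15'),100,90,230,170,'t15.png')
for n in('scene15','top15','wrist15'):
    z=load(n);P=cloud(z)
    m=(P[...,2]>78)&(P[...,2]<112)&(abs(P[...,0]-675)<25)&(abs(P[...,1]-197)<25)
    Q=P[m]
    if len(Q)>10:
        A=np.c_[2*Q,np.ones(len(Q))];c=np.linalg.lstsq(A,(Q**2).sum(1),rcond=None)[0];print(n,'ball',len(Q),c[:3],np.sqrt(c[3]+c[:3]@c[:3]),np.arctan2(c[0]-635.5,c[2]-22)+.5)
    m=(P[...,2]>112)&(P[...,2]<135)&(abs(P[...,0]-622)<45)&(abs(P[...,1]+10)<45);Q=P[m]
    if len(Q)>10: print('pod top',np.median(Q[:,2]),cv2.minAreaRect(Q[:,:2].astype(np.float32)))
```

```text
t 20.675 tcp [584.2 201.9 227.8] grip 0.3 F [0.5 0.  0.2] M [-0.01 -0.06 -0.02]
q [ 0.11  0.5  -0.74  1.68  0.37  1.11 -0.81]
[[ 0.001  0.998 -0.064]
 [-0.    -0.064 -0.998]
 [-1.     0.001  0.   ]]
scene15 ball 77 [674.925 195.387  91.95 ] 12.513304837080806 1.0132367982596766
pod top 123.06901113802843 ((627.5537109375, -14.372426986694336), (35.342796325683594, 49.25008010864258), 82.8021469116211)
top15 ball 102 [672.746 198.796  90.697] 14.029697902342102 0.9968166897749666
pod top 124.3130115254411 ((624.787353515625, -9.760780334472656), (35.660709381103516, 49.03153610229492), 85.55067443847656)
wrist15 ball 761 [674.476 196.613  90.084] 14.112210040902836 1.0199278386868262
```

View pics/s15.png

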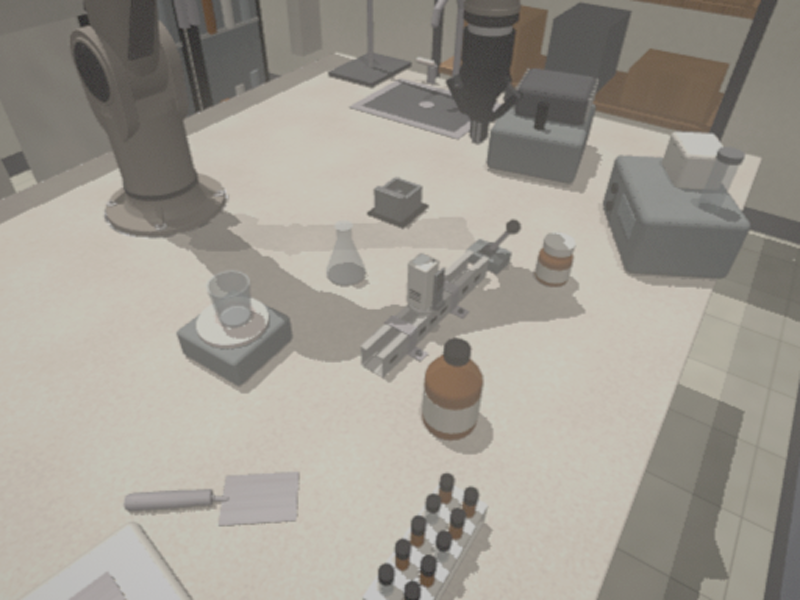

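View pics/t15.png

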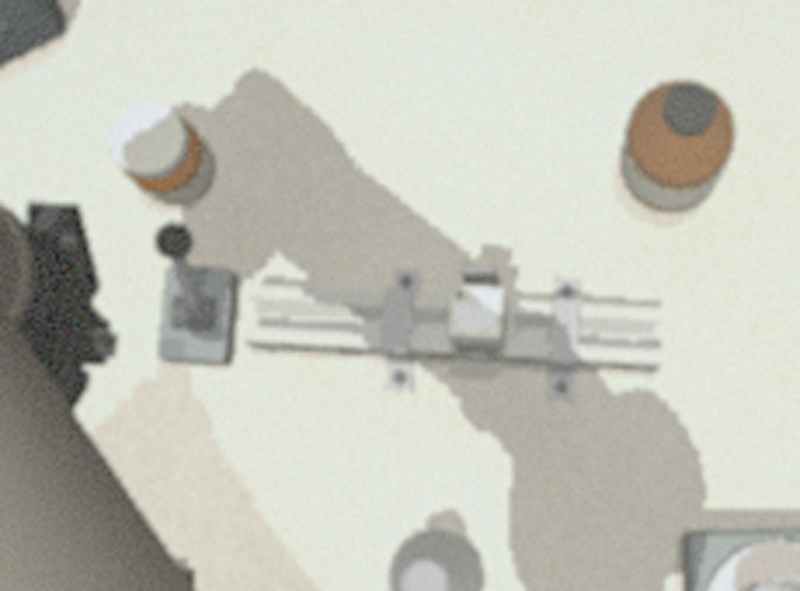

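```bash
python3 -c "
from cell import order;print(order.finish_job())"
```

```text
the job is handed in; nothing more can be done
None
```

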